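# Weed out the rattling housings

## Task

Some of the capped housings on the mat have a core that has come loose inside and slides when the part is tilted; from outside they all look alike. Lift the latch bar of the clear reject pen by its thumb lever, swing the gate open and lay every rattler on the table right inside the pen, then shut the gate so that the bar drops back into its catch. Lay all the sound housings flat in the white tray, and leave the other things on the table undisturbed.

Things in the scene. Friction and masses are not known exactly. Their poses are not given: they have to be found in the camera images.
- housing_a_mid (a point): centre of a sealed capped housing; up to four look exactly alike: square aluminium body, dark cap on both ends, a block 110 x 40 x 40 mm, 0.45 to 0.65 kg; x along its length. Lies flat on the mat at first; None if absent (3 or 4 are present, at least one with a loose core and one sound). Names do not tell which is which
- housing_b_mid (a point): another such housing, the same in every way to look at: centre of the block, x along its length; None if absent. In one with a loose core, a 0.24 kg steel core slides up to 26 mm either way along x once tilted some 25 degrees, knocks on the end cap, and stays at that end when level again: the balance point shifts by about 24 mm from end to end. In a sound one nothing moves
- housing_c_mid (a point): another such housing (see housing_a_mid, housing_b_mid): centre of the 110 x 40 x 40 mm block, x along its length; None if absent; loose core or sound is not told
- housing_d_mid (a point): another such housing (see housing_a_mid, housing_b_mid): centre of the 110 x 40 x 40 mm block, x along its length; None if absent; loose core or sound is not told
- pen: reject pen fixed on the table: aluminium posts, clear walls 70 mm high, no floor (parts lie on the table in it). Origin at table height, middle of the gateway; x into the pen, y left along the gateway. Inside 204 mm wide, 185 mm deep. Its clear roof covers only x above 92 mm. A housing laid along x, centre at x 70 and y -40 or +40 mm, is right inside: far end under the roof, near end 15 mm behind the gate
- pen_roof (a point): middle of the front edge of the pen's clear roof, 95 mm behind the gateway; at the edge strip's top, 70 mm above the table; the roof's underside is 59 mm above the table. From the gateway to this edge the pen is open above
- gate_hinge (a point): point on the upright hinge axis of the pen's gate, 30 mm above the table, at the left end of the gateway (pen frame x 0, y 100 mm)
- gate (a joint): angle of the gate, rad: 0 shut, positive as its free (right, -y) end swings towards the robot, up to 1.75; it turns easily and stays where it is left. Clear panel in an aluminium frame, 8 mm thick, 8 to 58 mm above the table, reaching 188 mm from the hinge axis
- latch (a joint): angle of the gravity latch bar on the gate's outer face, rad: 0 level, down in its catch; positive as the nose rises, up to 0.35; falls by its own weight. Pivot 40 mm, nose 220 mm from the hinge axis, 50 mm above the table. The catch, on the right post, has a 12 mm tooth in front of the bar (cleared above 0.08 rad); its outer face slopes, so pushing the gate shut lifts the bar over it and lets it drop
- latch_lever (a point): thumb lever: upright round steel stem, 14 mm diameter, on the latch bar, 165 mm from the hinge axis, 12 mm before the gate's mid-plane. This point is 93 mm above the table with the bar down; stem top 17 mm above it, bar top 37 mm and gate top 35 mm below it. Pinched and raised 13 mm (it leans and drifts 4 mm towards the hinge) it lifts the bar from its catch and can swing the gate
- tray: shallow white tray for sound parts, fixed, 190 x 190 mm outside, floor 4 mm thick, rim 4 mm thick and 10 mm high in all; origin at the centre of its underside, x and y along its sides
- mat: dark rubber mat, fixed, 310 x 270 mm, 3 mm thick, on which the housings lie at first; origin at the centre of its underside. The other things on the table (white ball on a stem, stand with probes, wooden case: all beyond 0.76 m ahead of the robot, up to 140 mm high; pair of metal blocks, far to the right) are to be left alone
There are look-alikes about, which are no part of the job. Leave any blue or red look-alike of the part that bears housing_b_mid alone.

How it is judged:
On the way, in this order (a step that is already met when the one before it is completed fails the run):
1. the pen's gate is unlatched and swung open (more than 1.1 rad) (value of joint gate above 1.1 rad), for 0.2 s.
2. every housing with a loose core (loose_1, loose_2: which housings these are is not told) lies right inside the pen (x of loose_1 in the frame of pen between 0.05 and 0.14 m and y of loose_1 in the frame of pen between -0.085 and 0.085 m and z of loose_1 in the frame of pen between 0.01 and 0.03 m and x of loose_2 in the frame of pen between 0.05 and 0.14 m and y of loose_2 in the frame of pen between -0.085 and 0.085 m and z of loose_2 in the frame of pen between 0.01 and 0.03 m), for 0.2 s.
3. the gate is shut with the latch bar down in its catch (value of joint gate below 0.04 rad and value of joint latch below 0.03 rad), for 0.2 s.
At the end, for the whole second after the job is handed in: Gate shut (<0.04 rad), latch bar down (<0.03 rad); each loose-core housing flat on the table in the pen (centre at x 50 to 140, |y| < 85, z 10 to 30 mm of the pen), each sound one (sound_1, sound_2) flat in the tray (centre |x| < 75, |y| < 80, z 16 to 34 mm of the tray); all at rest (all of step 2 and all of step 3 and x of sound_1 in the frame of tray between -0.075 and 0.075 m and y of sound_1 in the frame of tray between -0.08 and 0.08 m and z of sound_1 in the frame of tray between 0.016 and 0.034 m and x of sound_2 in the frame of tray between -0.075 and 0.075 m and y of sound_2 in the frame of tray between -0.08 and 0.08 m and z of sound_2 in the frame of tray between 0.016 and 0.034 m and linear speed of each of housing_a, housing_b, housing_c, housing_d below 0.02 m/s); the robot touches nothing.
It fails at once if a bystander is shifted by more than 30 mm (distance of any of ref_sphere, stylus_rack, gauge_case, angle_blocks from where it was at the start of the episode above 0.03 m).
Of housing_a, housing_b, housing_c, housing_d only 3 to 4 are there at a start; the rules pass over those that are not, and their reading is None.
At some moment in a run one of housing_a, housing_b, housing_c, housing_d may be knocked a few centimetres aside while the robot is not near it.
Once in a run the grip may slacken for a moment while it holds something.
It also fails if it takes over 210 s, if anything falls off the work surface, if the arm or the gripper's body presses on something with over 40 N, if the wrist force passes 120 N, or if a joint passes its speed limit or range.

## Robot

A 6-joint arm with a two-finger parallel gripper is mounted at the origin on the work surface. World frame = base frame: x ahead of the robot, y to its left, z up, the work surface at z = 0. Lengths are in m, angles in rad, forces in N, time in s.
With the tool pointing down it reaches from about 0.35 to 0.975 m from the base axis. Payload 4.9 kg.
Tool frame: the origin (TCP) lies at the very end of the fingers, on their centre line; the grasp point (between the pads) lies 19 mm behind it; z points along the fingers, y is the direction in which the jaws open and shut (so a half turn about z gives the same grasp; the last joint's range is limited). The gripper opens to 85 mm and grips with 20 to 120 N. Pads are 22 mm wide; open, the fingers measure 114 mm over their backs; the gripper's body (76 mm by 85 mm) begins 54 mm behind the grasp point. The pads swing forward as they close: fully open they stand 13 mm farther back than shut.
Start: joints at [1.086, 0.053, 1.613, -0, 1.476, -0.119], TCP at [0.224, 0.584, 0.231] pointing down, gripper open.
Joint ranges: [-3.01, 3.01], [-1.01, 2.22], [0.06, 2.58], [-1.02, 4.17], [0.09, 2.62], [-3.14, 3.14]. Speed limits (rad/s): [2.57, 2.57, 3.14, 3.14, 3.14, 3.14].

## Interface

Orientations are given as a unit quaternion [w, x, y, z].
In Python, from plant import monitor, eyes, manip gives the robot as it stands.
- The arm moves only by the tool step_arm, never from a script. Its argument "motion" is a list of rows, each a list of 7 numbers: the shift along the world's x, y, z scaled (see below), then the turn, a rotation vector about the world's x, y, z scaled (see below), then the closure in counts, from 0 (fully open) to 255 (shut). In form: [[x, y, z, ax, ay, az, grip], ...]. A call has 1 to 10 rows; each row is the pose to reach, as a shift and turn from the pose commanded when the call began; what a row does not reach only later rows make up. The controller multiplies each number of a shift by 0.5 m and each number of a turn by 1.5 rad. A row lasts 1/10 s, in which the tool goes at most 50 mm and 8.59 degrees, less where a joint would pass 70% of its speed; a pose out of reach is approached as far as the arm can. A call with a number of a shift or a turn outside -1 to 1 is refused whole. A call with a gripper value outside its range is refused whole. The fingers move at their own pace and stop on an object; the grip force is fixed at half the most. Time passes only in rows, so rows that repeat a pose let the fingers close. It gives the time, the measured TCP pose, the force and the opening at its end, in the units of the state.
- monitor.state(): the state, without advancing time (a new reading comes with each control period).
- eyes.grab_frame(name): name is "side" or "top"; returns a dict with "pixels" (480x640x3 uint8, red, green, blue), "mtx" (3x3 intrinsics, pixels), "dist" ([k1, k2, p1, p2, k3] as OpenCV has them; the pictures are not rectified), "rvec" (rotation vector, rad) and "tvec" (3), from world to camera coordinates, as OpenCV has them. Camera axes: x right, y down, z forward; pixel columns grow to the right and rows downward; lengths in m; the calibration is good to about 2 mm. A picture is of the moment at which its call begins. There is no depth.
- manip.job_done(): hands the job in, once; it reports no verdict.
Trained networks look in the newest picture that a camera, given by its name, has taken for a name from the list of things; names that differ only in an ending like _2 or _b are one class to them, and where a whole thing is asked for, a point or a joint stands for the part that bears it (a point fixed in the world has none). Each returns a list of dicts, best first, with "p" (0 to 1); they miss things now and then, are a little off and sometimes report something else, mostly with a low value. They report only what shows in the picture. A call takes as long as a camera call. They do not tell look-alikes from the thing itself.
- eyes.look_for(name, camera): "box" ([centre column, centre row, width, height] in pixels, round what is visible of it).
- eyes.pinpoint(name, camera): "uv" ([column, row] in pixels: a listed point, or the origin of a listed thing).
The state is a dict: "time": time; "joint_pos": joint angles; "joint_vel": joint speeds; "joint_efforts": joint torques, N m; "tool_pos": TCP position; "tool_rot": TCP orientation; "contact_force": force on the tool from outside, world axes, zero at the start; "ft_torque": the same for the moment, N m; "gripper_width": opening from 0.0 (shut) to 1.0 (fully open).
Only numpy, scipy, OpenCV 4.12 (cv2) and the standard library are available. Lean on these libraries where they do the work, as an engineer would, in place of code of your own. Each camera call takes 0.05 s, during which the arm holds its last target.

## Working session

There is one attempt and no reset: what is moved stays moved. The work goes in short steps, Python scripts to look and compute and a tool call to move; the robot and the scene stay as the last step left them, time stands still between calls to the robot, and variables do not carry over. Pictures are saved under pics/ and viewed, and the job is handed in when it is done.

Besides the shell and the picture viewer there is one more tool, called after "Emit:" as name([rows], argument=value, ...), one row to a line, values as JSON. step_arm: Moves the arm, as the interface text tells. Its arguments: {"type":"object","properties":{"motion":{"type":"array","items":{"type":"array","items":{"type":"number"}}}},"required":["motion"]}

```bash
ls; mkdir -p pics; cat > h.py <<'E'
import numpy as np, cv2, sys
from plant import monitor, eyes, manip
def grab(cam,fn=None):
    f=eyes.grab_frame(cam)
    if fn: cv2.imwrite('pics/'+fn+'.png',f['pixels'][:,:,::-1])
    return f
def ray(f,uv):
    K=np.array(f['mtx'],float);d=np.array(f['dist'],float)
    p=cv2.undistortPoints(np.array([[uv]],float),K,d)[0,0]
    R=cv2.Rodrigues(np.array(f['rvec'],float))[0];t=np.array(f['tvec'],float).reshape(3)
    c=-R.T@t; v=R.T@np.array([p[0],p[1],1.0]); return c,v/np.linalg.norm(v)
def onz(f,uv,z):
    c,v=ray(f,uv); return c+v*(z-c[2])/v[2]
def proj(f,P):
    return cv2.projectPoints(np.array(P,float).reshape(-1,1,3),np.array(f['rvec'],float),np.array(f['tvec'],float),np.array(f['mtx'],float),np.array(f['dist'],float))[0].reshape(-1,2)
def tri(f1,u1,f2,u2):
    c1,v1=ray(f1,u1);c2,v2=ray(f2,u2)
    A=np.stack([v1,-v2],1);s=np.linalg.lstsq(A,c2-c1,rcond=None)[0]
    a=c1+v1*s[0];b=c2+v2*s[1];return (a+b)/2,np.linalg.norm(a-b)
E
python3 - <<'E'
from h import *
f=grab('top','t0');g=grab('side','s0')
for n,F in(('top',f),('side',g)):
    print(n,ray(F,(320,240)))
print(monitor.state())
for n in ['housing_a_mid','pen','pen_roof','gate_hinge','latch_lever','tray','mat']:
  for c,F in(('top',f),('side',g)):
    for r in eyes.pinpoint(n,c)[:8]: print(n,c,np.round(r['uv'],1),round(r['p'],2))
E
```

```text
pics
top (array([ 0.41788367, -0.00991599,  1.16789611]), array([ 0.03049521,  0.01418438, -0.99943426]))
side (array([ 0.08905926, -0.58107231,  0.66009148]), array([ 0.47420324,  0.62263865, -0.62245674]))
{'time': 0.1, 'joint_pos': array([ 1.08599747e+00,  5.33213207e-02,  1.61415982e+00, -2.72879039e-05,
        1.47604746e+00, -1.19006254e-01]), 'joint_vel': array([ 1.28187711e-05, -1.19484613e-03, -3.00196887e-03, -9.98619297e-05,
        1.09604362e-03, -9.41515667e-04]), 'joint_efforts': array([ 6.41550760e-04, -3.94901454e+01, -3.71365607e+01, -1.40291763e-04,
        3.86935193e-03, -2.07029572e-06]), 'tool_pos': array([0.2232946 , 0.58313037, 0.23016522]), 'tool_rot': array([-2.74846751e-04,  1.81876957e-01,  9.83320820e-01, -9.28230900e-04]), 'contact_force': array([-0.67957988, -0.14277006, -0.03910931]), 'ft_torque': array([-0.00697278, -0.06654965,  0.01218957]), 'gripper_width': 1.0019573571581393}
housing_a_mid top [326.6 237.1] 0.53
housing_a_mid top [213.3 138.7] 0.43
housing_a_mid top [168.4 180.6] 0.37
pen top [217.1 186.2] 0.76
pen side [280.9 214.8] 0.9
pen_roof top [210.2 137.8] 0.67
pen_roof side [279.  213.7] 0.7
gate_hinge top [169.4 187.9] 0.69
gate_hinge top [376.7 231.7] 0.5
gate_hinge side [260.8 181.8] 0.67
latch_lever top [238.3 187.6] 0.78
latch_lever side [287.4 195.1] 0.57
tray top [477.1 184.1] 0.79
tray side [444.9 360.1] 0.57
tray side [324.9 304.9] 0.56
mat top [346.2 197. ] 0.77
mat side [341.7 279.7] 0.98
```

View pics/t0.png

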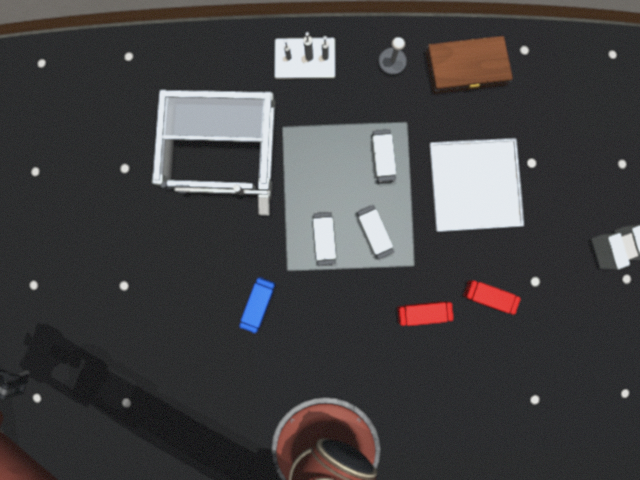

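View pics/s0.png

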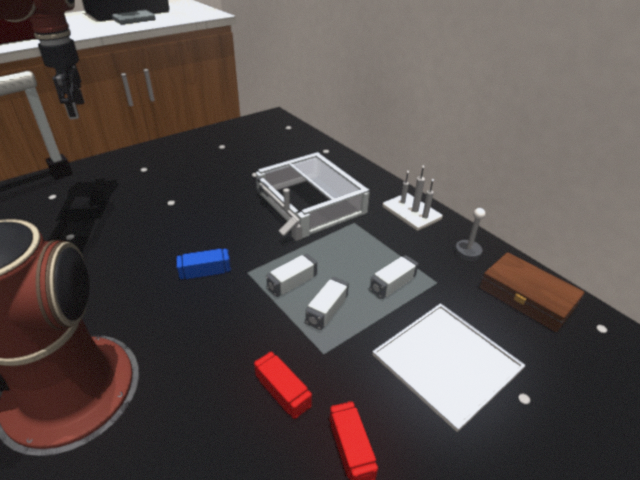

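The top view shows three aluminium housings at (324,238), (375,231) and (384,156). The look-alikes are blue at (257,305) and red at (426,314) and (494,297), which I will leave alone. The pen is at (215,150) with its lever near (238,188), and the tray is at (477,184).

```bash
python3 - <<'E'
from h import *
f=grab('top');p=f['pixels'][:,:,::-1]
a=cv2.resize(p[110:280,275:425],None,fx=5,fy=5,interpolation=cv2.INTER_CUBIC)[:,:]
cv2.imwrite('pics/c1.png',cv2.resize(a,(600,680))[:600] if 0 else cv2.resize(a,(529,600)))
b=cv2.resize(p[80:220,145:285],(600,600),interpolation=cv2.INTER_CUBIC);cv2.imwrite('pics/c2.png',b)
g=grab('side');q=g['pixels'][:,:,::-1]
cv2.imwrite('pics/c3.png',cv2.resize(q[145:245,245:375],(780,600),interpolation=cv2.INTER_CUBIC))
# key points
for n,uv,z in [('hinge',(160,187),.03),('postR',(264,190),.07),('lever',(238.3,187.6),.093),('tray',(477.1,184.1),0),('mat',(346.2,197),0),('roof',(210.2,137.8),.07)]:
    print(n,np.round(onz(f,uv,z),4))
print('side lever',tri(f,(238.3,187.6),g,(287.4,195.1)))
for k in [(431,142),(517,139),(524,227),(436,231)]: print('tray corner',np.round(onz(f,k,.01),4))
for k in [(163,91),(272,93),(268,187),(155,183)]: print('pen corner',np.round(onz(f,k,.07),4))
E
```

```text
hinge [0.5697 0.3475 0.03  ]
postR [0.5541 0.1182 0.07  ]
lever [0.5569 0.1671 0.093 ]
tray [ 0.5708 -0.3358  0.    ]
mat [ 0.5452 -0.0506  0.    ]
roof [0.6646 0.2297 0.07  ]
side lever (array([0.55757515, 0.16649574, 0.09379126]), np.float64(0.0017024082641585007))
tray corner [ 0.6616 -0.2351  0.01  ]
tray corner [ 0.6686 -0.4266  0.01  ]
tray corner [ 0.476  -0.4347  0.01  ]
tray corner [ 0.4695 -0.2408  0.01  ]
pen corner [0.7685 0.3325 0.07  ]
pen corner [0.7561 0.1014 0.07  ]
pen corner [0.5601 0.11   0.07  ]
pen corner [0.573  0.3458 0.07  ]
```

View pics/c1.png

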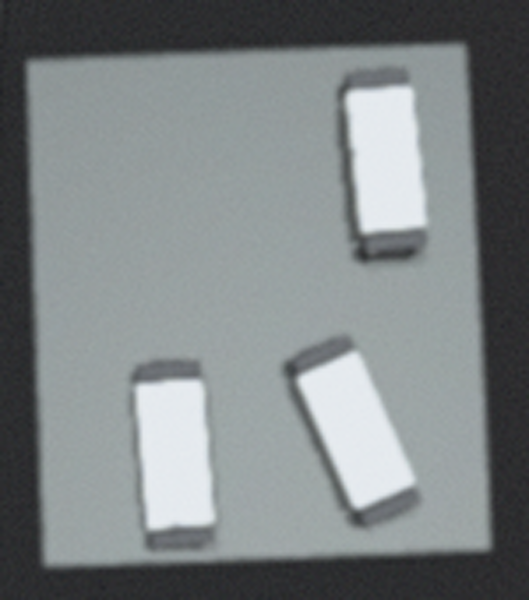

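View pics/c2.png

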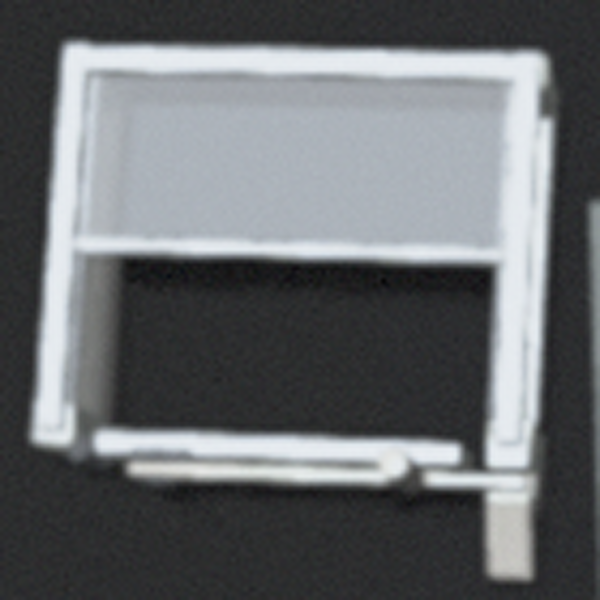

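View pics/c3.png

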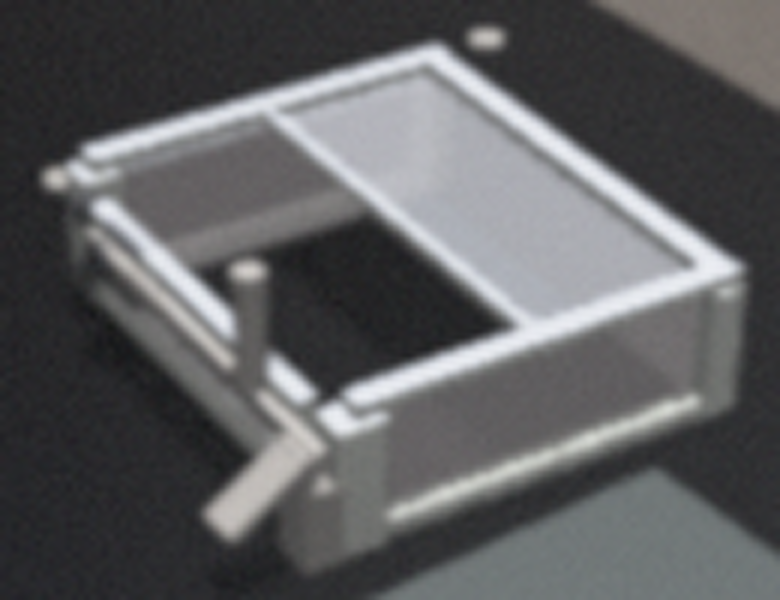

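```bash
cat >> h.py <<'E'
def housings(f,zt=.043,lo=(0,0),hi=(640,480)):
    p=f['pixels'].astype(int); m=((p.min(2)>185)).astype(np.uint8)
    out=[]
    cs,_=cv2.findContours(m,cv2.RETR_EXTERNAL,cv2.CHAIN_APPROX_NONE)
    for c in cs:
        if not 300<cv2.contourArea(c)<1600: continue
        (u,v),wh,a=cv2.minAreaRect(c)
        if not 1.5<max(wh)/min(wh)<3.5: continue
        b=cv2.boxPoints(((u,v),wh,a))
        P=np.array([onz(f,q,zt) for q in b]); e1=P[1]-P[0];e2=P[2]-P[1]
        e=e1 if np.linalg.norm(e1)>np.linalg.norm(e2) else e2
        th=np.arctan2(e[1],e[0]); th=(th+np.pi/2)%np.pi-np.pi/2
        out.append((P.mean(0),th,np.linalg.norm(e1),np.linalg.norm(e2),(u,v)))
    return out
def Tpen(o,yaw):
    c,s=np.cos(yaw),np.sin(yaw); R=np.array([[c,-s,0],[s,c,0],[0,0,1]])
    return lambda P: np.asarray(P,float)@R.T+np.array([o[0],o[1],0])
E
python3 - <<'E'
from h import *
f=grab('top');g=grab('side')
for h in housings(f): print([np.round(x,4) for x in h])
for k in [(257,305),(426,314),(494,297)]: print(np.round(onz(f,k,.03),3))
print('pen org',onz(f,(217.1,186.2),0), onz(g,(280.9,214.8),0))
T=Tpen((.5725,.231),-.055)
pts=T([[-.012,-.065,.093],[-.012,-.065,.11],[.095,0,.07],[0,.1,.03],[0,-.088,.058],[0,.1,.058],[.185,.102,.07],[.185,-.102,.07],[.095,.102,.07],[.095,-.102,.07],[0,.102,.07],[0,-.102,.07]])
for F,n in((f,'ot'),(g,'os')):
    im=F['pixels'][:,:,::-1].copy(); im=cv2.resize(im,None,fx=5,fy=5,interpolation=cv2.INTER_CUBIC)
    for q in proj(F,pts): cv2.circle(im,tuple(int(x) for x in (q*5+2)),4,(0,0,255),-1)
    im=im[400:1000,725:1425] if n=='ot' else im[725:1225,1225:1900]
    cv2.imwrite('pics/'+n+'.png',im)
E
```

```text
[array([ 0.4558, -0.0027,  0.043 ]), np.float64(0.0712), np.float64(0.0389), np.float64(0.0843), array([324.2276, 238.231 ])]
[array([ 0.4688, -0.1092,  0.043 ]), np.float64(0.4063), np.float64(0.0395), np.float64(0.0847), array([375.7679, 231.3282])]
[array([ 0.6285, -0.13  ,  0.043 ]), np.float64(0.0856), np.float64(0.0401), np.float64(0.0837), array([384.3537, 154.6829])]
[0.318 0.139 0.03 ]
[ 0.296 -0.213  0.03 ]
[ 0.328 -0.359  0.03 ]
pen org [0.57288362 0.2289825  0.        ] [0.57122491 0.22104419 0.        ]
```

View pics/ot.png

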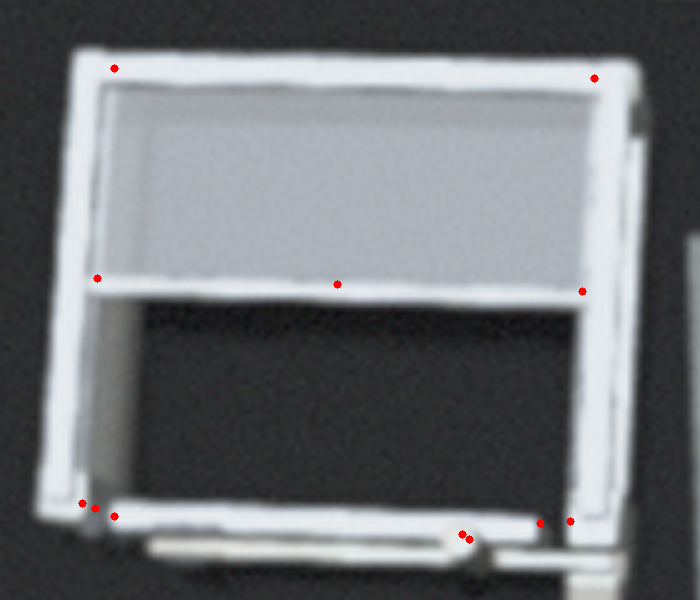

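View pics/os.png

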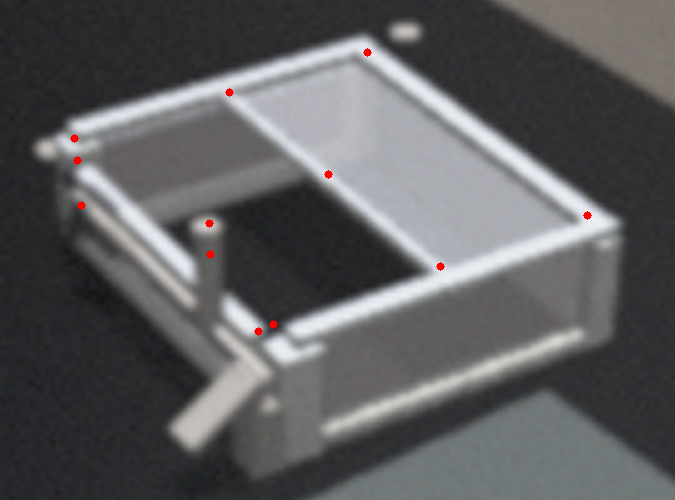

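Emit:
step_arm([
  [0.664,-0.831,-0.1,0,0,-0.84,0],
  [0.664,-0.831,-0.1,0,0,-0.84,0],
  [0.664,-0.831,-0.1,0,0,-0.84,0],
  [0.664,-0.831,-0.1,0,0,-0.84,0],
  [0.664,-0.831,-0.1,0,0,-0.84,0],
  [0.664,-0.831,-0.1,0,0,-0.84,0],
  [0.664,-0.831,-0.1,0,0,-0.84,0],
  [0.664,-0.831,-0.1,0,0,-0.84,0],
  [0.664,-0.831,-0.1,0,0,-0.84,0],
  [0.664,-0.831,-0.1,0,0,-0.84,0],
])

```text
time: 2.0
tool_pos: [0.5354, 0.193, 0.1847]
tool_rot: [0.0, 0.727, 0.687, 0.0]
contact_force: [-0.2, 1.3, -0.3]
gripper_width: 1.001
```

Emit:
step_arm([
  [0,0,0,0,0,0,0],
  [0,0,0,0,0,0,0],
])

```text
time: 2.2
tool_pos: [0.5346, 0.1939, 0.1843]
tool_rot: [-0.0, 0.727, 0.687, -0.0]
contact_force: [-1.1, 0.4, 1.0]
gripper_width: 0.995
```

Emit:
step_arm([
  [0.042,-0.053,-0.05,0,0,0,0],
  [0.042,-0.053,-0.05,0,0,0,0],
  [0.042,-0.053,-0.05,0,0,0,0],
])

```text
time: 2.5
tool_pos: [0.5543, 0.1692, 0.1589]
tool_rot: [-0.001, 0.726, 0.688, -0.001]
contact_force: [0.3, -0.2, -0.5]
gripper_width: 1.004
```

```bash
python3 - <<'E'
from h import *
print(monitor.state()['tool_pos'])
f=grab('top');g=grab('side')
P=monitor.state()['tool_pos']
for F,n,b in((f,'at',(80,220,145,285)),(g,'as',(100,240,225,385))):
    im=F['pixels'][:,:,::-1].copy(); im=cv2.resize(im,None,fx=4,fy=4,interpolation=cv2.INTER_CUBIC)
    for q in proj(F,[P,[P[0],P[1],.1]]): cv2.circle(im,tuple(int(x) for x in (q*4+2)),3,(0,0,255),-1)
    cv2.imwrite('pics/'+n+'.png',im[b[0]*4:b[1]*4,b[2]*4:b[3]*4])
E
```

```text
[0.55426033 0.16922676 0.15892054]
```

View pics/at.png

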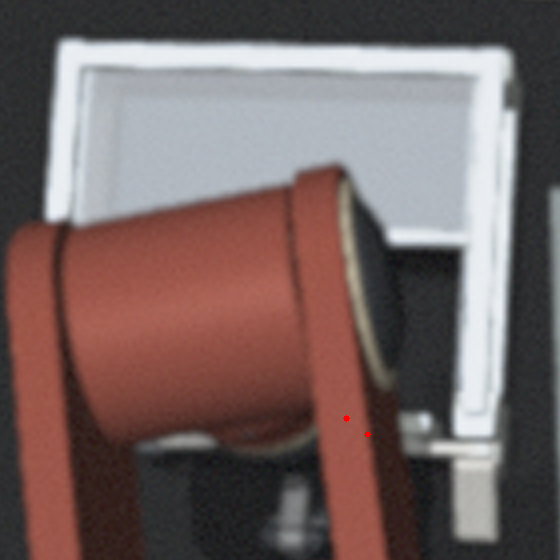

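View pics/as.png

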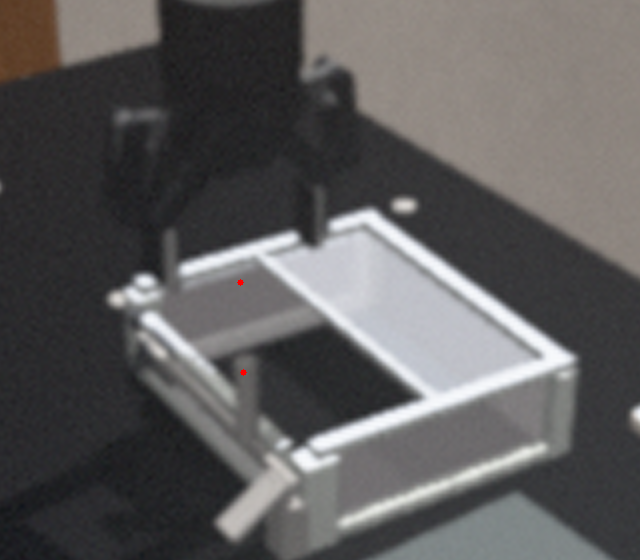

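Emit:
step_arm([
  [0.002,-0.003,-0.06,0,0,0,0],
  [0.002,-0.003,-0.12,0,0,0,0],
  [0.002,-0.003,-0.17,0,0,0,0],
  [0.002,-0.003,-0.17,0,0,0,0],
  [0.002,-0.003,-0.17,0,0,0,255],
  [0.002,-0.003,-0.17,0,0,0,255],
  [0.002,-0.003,-0.17,0,0,0,255],
  [0.002,-0.003,-0.17,0,0,0,255],
  [0.002,-0.003,-0.17,0,0,0,255],
  [0.002,-0.003,-0.17,0,0,0,255],
])

```text
time: 3.6
tool_pos: [0.5566, 0.1668, 0.0755]
tool_rot: [0.0, 0.726, 0.687, 0.0]
contact_force: [-2.8, 0.2, 6.4]
gripper_width: 0.143
```

Emit:
step_arm([
  [0,0,0,0,0,0,255],
  [0,0,0,0,0,0,255],
  [0,0,0,0,0,0,255],
])

```text
time: 3.9
tool_pos: [0.5566, 0.1668, 0.0755]
tool_rot: [0.0, 0.726, 0.687, 0.0]
contact_force: [-3.0, -0.2, 5.5]
gripper_width: 0.143
```

Emit:
step_arm([
  [0,0.002,0.008,0,0,0,255],
  [0,0.004,0.017,0,0,0,255],
  [0,0.008,0.029,0,0,0,255],
  [0,0.008,0.029,0,0,0,255],
])

```text
time: 4.3
tool_pos: [0.5557, 0.1721, 0.0886]
tool_rot: [-0.001, 0.726, 0.688, 0.0]
contact_force: [0.9, 5.2, -6.6]
gripper_width: 0.147
```

```bash
python3 - <<'E'
from h import *
print(monitor.state()['contact_force'],monitor.state()['tool_pos'],monitor.state()['gripper_width'])
h=np.array([.5771,.3310])
def L(t):
    a=-.055-t;c,s=np.cos(a),np.sin(a);return h+np.array([[c,-s],[s,c]])@[-.012,-.161]
for i in range(0,17):
    t=i*.1; d=(L(t)-L(0))/.5; print(round(t,2),np.round(d,3),round(-t/1.5,3), L(t))
E
```

```text
[ 0.92800996  5.1900998  -6.6349461 ] [0.55572983 0.17207676 0.08856725] 0.1469558467299173
0.0 [0. 0.] -0.0 [0.55626761 0.17090312]
0.1 [-0.032  0.006] -0.067 [0.54038867 0.1737827 ]
0.2 [-0.063  0.015] -0.133 [0.52487653 0.17823315]
0.3 [-0.093  0.027] -0.2 [0.50988619 0.18421   ]
0.4 [-0.121  0.042] -0.267 [0.49556744 0.19165352]
0.5 [-0.148  0.059] -0.333 [0.48206332 0.20048935]
0.6 [-0.174  0.079] -0.4 [0.46950879 0.21062919]
0.7 [-0.196  0.102] -0.467 [0.45802927 0.22197175]
0.8 [-0.217  0.127] -0.533 [0.44773946 0.23440367]
0.9 [-0.235  0.154] -0.6 [0.43874218 0.24780075]
1.0 [-0.25   0.182] -0.667 [0.43112733 0.26202914]
1.1 [-0.263  0.212] -0.733 [0.42497099 0.27694666]
1.2 [-0.272  0.243] -0.8 [0.42033467 0.29240426]
1.3 [-0.278  0.275] -0.867 [0.4172647  0.30824749]
1.4 [-0.281  0.307] -0.933 [0.41579175 0.32431806]
1.5 [-0.281  0.339] -1.0 [0.41593054 0.3404554 ]
1.6 [-0.277  0.371] -1.067 [0.41767968 0.35649826]
```

Emit:
step_arm([
  [-0.032,0.006,0,0,0,-0.067,255],
  [-0.063,0.015,0,0,0,-0.133,255],
  [-0.093,0.027,0,0,0,-0.2,255],
  [-0.121,0.042,0,0,0,-0.267,255],
  [-0.148,0.059,0,0,0,-0.333,255],
])

```text
time: 4.8
tool_pos: [0.482, 0.2016, 0.0885]
tool_rot: [-0.001, 0.875, 0.485, 0.001]
contact_force: [6.7, 8.8, -9.7]
gripper_width: 0.142
```

```bash
python3 - <<'E'
from h import *
g=grab('side','b1');s=monitor.state();print(s['contact_force'],s['gripper_width'],s['tool_pos'])
cv2.imwrite('pics/b1.png',g['pixels'][50:270,150:400,::-1].repeat(3,0).repeat(3,1)[:600])
E
```

```text
[ 2.42131973  7.72992744 -7.38627663] 0.14206105627030513 [0.48018661 0.20274113 0.08815944]
```

View pics/b1.png

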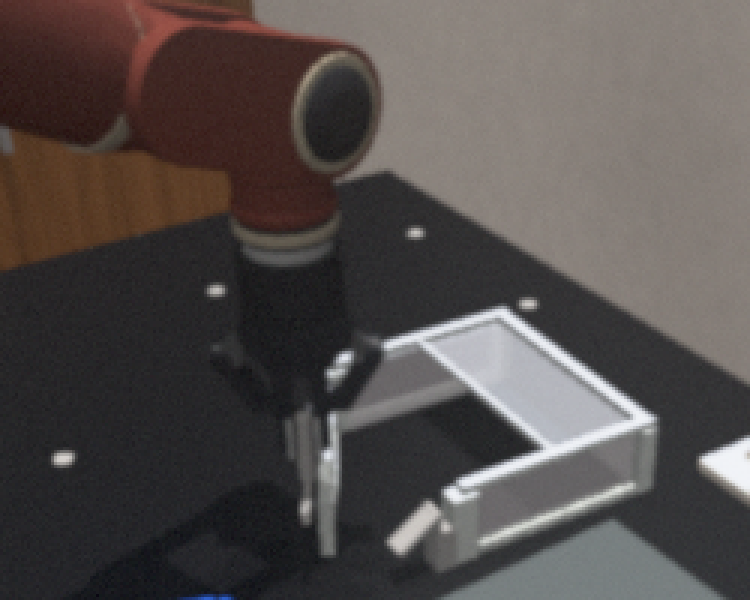

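The gate is swinging with the stem still held, its free end now near (325,545) in the crop. I'll carry on to about 1.5 rad.

Emit:
step_arm([
  [-0.026,0.02,0,0,0,-0.067,255],
  [-0.048,0.043,0,0,0,-0.133,255],
  [-0.069,0.068,0,0,0,-0.2,255],
  [-0.087,0.095,0,0,0,-0.267,255],
  [-0.102,0.123,0,0,0,-0.333,255],
  [-0.115,0.153,0,0,0,-0.4,255],
  [-0.124,0.184,0,0,0,-0.467,255],
  [-0.13,0.216,0,0,0,-0.533,255],
  [-0.133,0.248,0,0,0,-0.6,255],
  [-0.133,0.28,0,0,0,-0.667,255],
])

```text
time: 5.85
tool_pos: [0.4153, 0.3406, 0.0886]
tool_rot: [0.0, 1.0, 0.006, -0.0]
contact_force: [2.8, 0.1, -4.3]
gripper_width: 0.141
```

Emit:
step_arm([
  [0,0,-0.015,0,0,0,255],
  [0,-0.004,-0.025,0,0,0,255],
  [0,-0.004,-0.025,0,0,0,0],
  [0,-0.004,-0.025,0,0,0,0],
  [0,-0.004,-0.025,0,0,0,0],
  [0,-0.004,-0.025,0,0,0,0],
  [0,-0.004,0.05,0,0,0,0],
  [0,-0.004,0.15,0,0,0,0],
])

```text
time: 6.65
tool_pos: [0.4139, 0.3368, 0.1617]
tool_rot: [0.002, 1.0, 0.008, -0.003]
contact_force: [0.3, 0.5, 0.5]
gripper_width: 1.002
```

```bash
python3 - <<'E'
from h import *
g=grab('side','b2');f=grab('top','b2t');s=monitor.state();print(s['contact_force'],s['gripper_width'],s['tool_pos'])
E
```

```text
[0.9486701  1.26262139 1.34376935] 0.9992207148750092 [0.4202147  0.34067204 0.17284479]
```

View pics/b2.png

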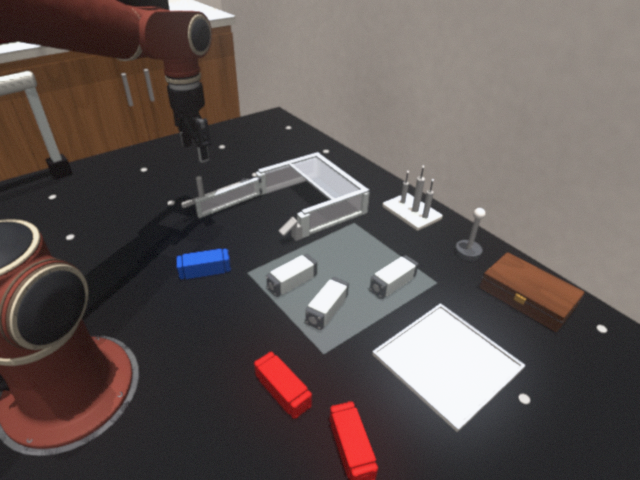

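View pics/b2t.png

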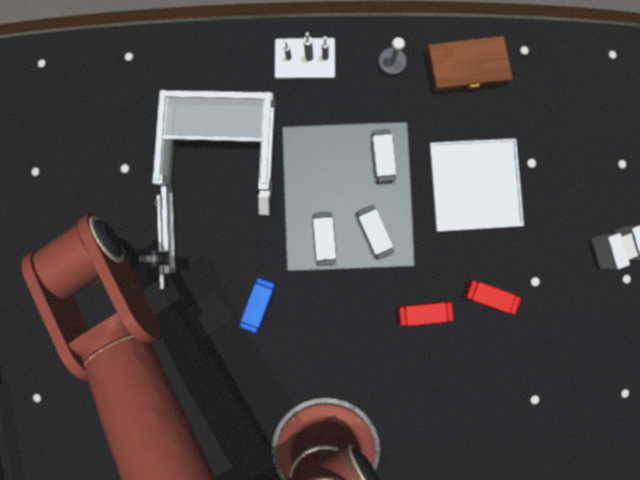

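The gate stands open by about 1.5 rad, lying along (165,230) in the top view. The three housings have not moved. First pick is the one at (324,238).

Emit:
step_arm([
  [0.072,-0.687,0,0,0,0.037,0],
  [0.072,-0.687,0,0,0,0.037,0],
  [0.072,-0.687,0,0,0,0.037,0],
  [0.072,-0.687,0,0,0,0.037,0],
  [0.072,-0.687,0,0,0,0.037,0],
  [0.072,-0.687,0,0,0,0.037,0],
  [0.072,-0.687,0,0,0,0.037,0],
  [0.072,-0.687,0,0,0,0.037,0],
  [0.072,-0.687,0,0,0,0.037,0],
])

```text
time: 7.65
tool_pos: [0.4519, -0.0061, 0.1641]
tool_rot: [-0.0, 0.999, 0.034, 0.0]
contact_force: [-0.1, 0.5, 0.7]
gripper_width: 1.005
```

```bash
python3 - <<'E'
from h import *
s=monitor.state();print(s['contact_force'],s['ft_torque'],s['tool_pos'],s['tool_rot'],s['joint_pos'])
g=grab('side','b3')
E
```

```text
[-0.05375741  0.52872534  0.70326034] [-0.00709254 -0.01745838 -0.00717541] [ 0.4519319  -0.00611272  0.16411741] [-2.03892342e-04  9.99415856e-01  3.41739663e-02  2.12929778e-04] [-1.78746760e-01 -3.32604527e-01  2.07324540e+00  4.95729704e-04
  1.40062173e+00  1.32360445e+00]
```

View pics/b3.png

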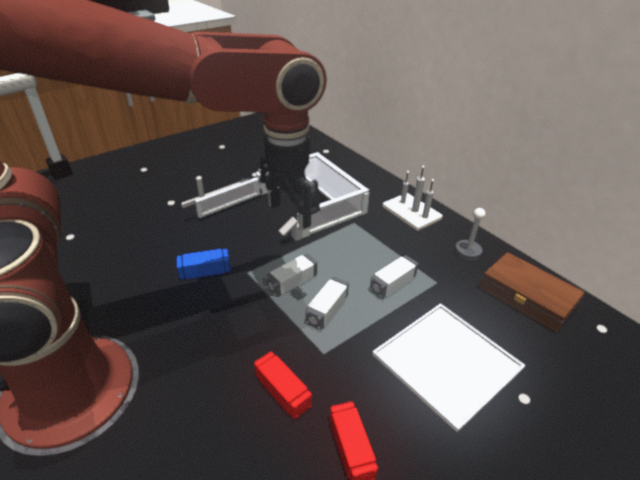

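Emit:
step_arm([
  [0.008,0.007,-0.07,0,0,0,0],
  [0.008,0.007,-0.15,0,0,0,0],
  [0.008,0.007,-0.23,0,0,0,0],
  [0.008,0.007,-0.28,0,0,0,0],
  [0.008,0.007,-0.312,0,0,0,0],
  [0.008,0.007,-0.312,0,0,0,255],
  [0.008,0.007,-0.312,0,0,0,255],
  [0.008,0.007,-0.312,0,0,0,255],
  [0.008,0.007,-0.312,0,0,0,255],
  [0.008,0.007,-0.312,0,0,0,255],
])

```text
time: 8.7
tool_pos: [0.4574, -0.0017, 0.0098]
tool_rot: [0.0, 0.999, 0.036, 0.002]
contact_force: [-0.6, 1.8, 5.3]
gripper_width: 0.46
```

Emit:
step_arm([
  [0,0,0,0,0,0,255],
  [0,0,0.05,0,0,0,255],
  [0,0,0.12,0,0,0,255],
  [0,0,0.2,0,0,0,255],
  [0,0,0.2,0,0,0,255],
  [0,0,0.2,0,0,0,255],
  [0,0,0.2,0,0,0,255],
])

```text
time: 9.4
tool_pos: [0.4536, -0.0015, 0.1052]
tool_rot: [-0.0, 0.999, 0.036, -0.003]
contact_force: [0.3, 0.6, -5.5]
gripper_width: 0.46
```

```bash
python3 - <<'E'
from h import *
s=monitor.state();print(s['contact_force'],s['ft_torque'],s['tool_pos'],s['tool_rot'],s['gripper_width'])
for i in range(3):
  g=grab('side','b4');s=monitor.state();print(s['contact_force'],s['ft_torque'])
E
```

```text
[ 0.31771711  0.59791063 -5.47619549] [-0.02911862 -0.03136316 -0.02157765] [ 0.45363275 -0.00149729  0.10516897] [-4.92463121e-04  9.99364720e-01  3.55469601e-02 -2.51539221e-03] 0.45964937719800225
[ 0.01389946  0.75745714 -5.21833428] [ 0.05342022 -0.00483133 -0.00472739]
[ 0.18278141  0.17453709 -4.59672405] [-0.00571032  0.0132857  -0.00144661]
[-0.47709719 -0.59423527 -5.33280688] [0.04806362 0.00085054 0.02452993]
```

View pics/b4.png

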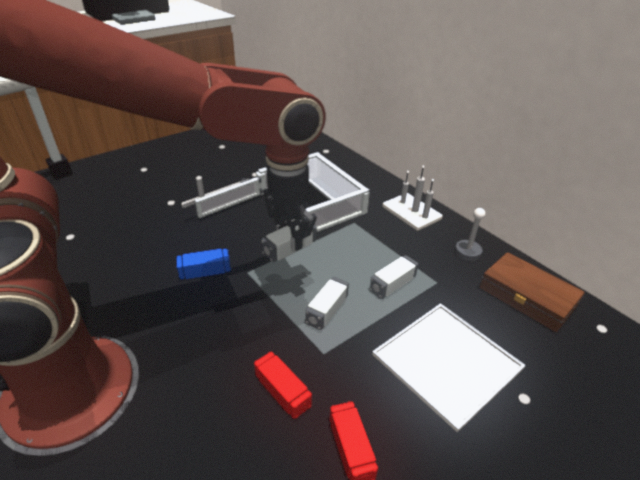

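Emit:
step_arm([
  [0.04,0,0.03,0,0,0,255],
  [0.1,0,0.08,0,0,0,255],
  [0.1,0,0.08,0,0,0,255],
  [0.1,0,0.08,0,0,0,255],
])

```text
time: 9.95
tool_pos: [0.506, -0.0018, 0.1476]
tool_rot: [-0.0, 0.999, 0.036, -0.001]
contact_force: [-0.3, 0.0, -5.3]
gripper_width: 0.458
```

```bash
cat >> h.py <<'E'
def ft(n=10):
    A=[]
    for i in range(n):
        eyes.grab_frame('side'); s=monitor.state(); A.append(np.r_[s['contact_force'],s['ft_torque']])
    A=np.array(A); print('ft mean',np.round(A.mean(0),3),'sd',np.round(A.std(0)/n**.5,3)); print('pose',np.round(s['tool_pos'],4),np.round(s['tool_rot'],4),round(s['gripper_width'],3),'t',s['time'])
E
python3 -c "
from h import *
ft()"
```

```text
ft mean [-0.063  0.204 -4.89   0.012  0.018  0.01 ] sd [0.188 0.148 0.19  0.007 0.009 0.01 ]
pose [ 0.5055 -0.0017  0.1478] [-0.000e+00  9.994e-01  3.560e-02 -1.000e-04] 0.462 t 10.45
```

Emit:
step_arm([
  [0,0,0,-0.007,0.1,0,255],
  [0,0,0,-0.014,0.2,0,255],
  [0,0,0,-0.021,0.3,0,255],
  [0,0,0,-0.028,0.4,0,255],
  [0,0,0,-0.034,0.48,0,255],
  [0,0,0,-0.034,0.48,0,255],
  [0,0,0,-0.034,0.48,0,255],
  [0,0,0,-0.034,0.48,0,255],
])

```text
time: 11.25
tool_pos: [0.506, -0.0018, 0.149]
tool_rot: [0.012, 0.936, 0.033, -0.351]
contact_force: [0.0, 0.1, -5.3]
gripper_width: 0.458
```

```bash
python3 -c "
from h import *
ft(4)"
```

```text
ft mean [-0.124 -0.028 -4.507  0.077 -0.832  0.015] sd [0.267 0.135 0.166 0.006 0.015 0.02 ]
pose [ 0.5059 -0.0018  0.1493] [ 0.0125  0.9355  0.0333 -0.3514] 0.457 t 11.45
```

Emit:
step_arm([
  [0,0,0,0.007,-0.1,0,255],
  [0,0,0,0.014,-0.2,0,255],
  [0,0,0,0.021,-0.3,0,255],
  [0,0,0,0.028,-0.4,0,255],
  [0,0,0,0.034,-0.48,0,255],
  [0,0,0,0.034,-0.48,0,255],
  [0,0,0,0.034,-0.48,0,255],
])

```text
time: 12.15
tool_pos: [0.5049, -0.0018, 0.1485]
tool_rot: [0.0, 0.999, 0.035, -0.001]
contact_force: [-0.6, 0.2, -4.6]
gripper_width: 0.46
```

```bash
python3 -c "
from h import *
ft(10)"
```

```text
ft mean [ 0.03  -0.123 -5.035 -0.032  0.012 -0.009] sd [0.216 0.189 0.11  0.009 0.007 0.011]
pose [ 0.506  -0.0017  0.1478] [-0.000e+00  9.994e-01  3.570e-02 -4.000e-04] 0.46 t 12.65
```

Emit:
step_arm([
  [0,0,0,0.007,-0.1,0,255],
  [0,0,0,0.014,-0.2,0,255],
  [0,0,0,0.021,-0.3,0,255],
  [0,0,0,0.028,-0.4,0,255],
  [0,0,0,0.034,-0.48,0,255],
  [0,0,0,0.034,-0.48,0,255],
  [0,0,0,0.034,-0.48,0,255],
  [0,0,0,0.034,-0.48,0,255],
])

```text
time: 13.45
tool_pos: [0.5073, -0.0021, 0.1504]
tool_rot: [-0.012, 0.935, 0.034, 0.353]
contact_force: [1.0, -0.2, -4.9]
gripper_width: 0.463
```

```bash
python3 -c "
from h import *
ft(4)"
```

```text
ft mean [ 4.900e-01 -1.020e-01 -4.425e+00 -5.700e-02  8.190e-01  2.000e-03] sd [0.382 0.227 0.285 0.005 0.01  0.012]
pose [ 0.5069 -0.0018  0.1494] [-0.0123  0.9349  0.0337  0.3531] 0.457 t 13.65
```

Emit:
step_arm([
  [0,0,0,-0.007,0.1,0,255],
  [0,0,0,-0.014,0.2,0,255],
  [0,0,0,-0.021,0.3,0,255],
  [0,0,0,-0.028,0.4,0,255],
  [0,0,0,-0.034,0.48,0,255],
  [0,0,0,-0.034,0.48,0,255],
  [0,0,0,-0.034,0.48,0,255],
  [0,0,0,-0.034,0.48,0,255],
])

```text
time: 14.45
tool_pos: [0.5053, -0.0017, 0.1477]
tool_rot: [-0.0, 0.999, 0.036, 0.001]
contact_force: [-0.8, 1.4, -4.1]
gripper_width: 0.461
```

```bash
python3 -c "
from h import *
ft(10)"
```

```text
ft mean [-1.11e-01 -3.53e-01 -4.71e+00 -1.10e-02 -1.00e-03  1.80e-02] sd [0.189 0.067 0.139 0.008 0.008 0.009]
pose [ 0.5057 -0.0018  0.1482] [0.000e+00 9.994e-01 3.560e-02 2.000e-04] 0.46 t 14.95
```

Levelled moments after both tilts agree within 0.02 N m, against about 0.12 expected for a loose core. So this housing is sound and goes to the tray.

Emit:
step_arm([
  [0.131,-0.756,0,0,0,-0.022,255],
  [0.131,-0.756,0,0,0,-0.022,255],
  [0.131,-0.756,0,0,0,-0.022,255],
  [0.131,-0.756,0,0,0,-0.022,255],
  [0.131,-0.756,0,0,0,-0.022,255],
  [0.131,-0.756,0,0,0,-0.022,255],
  [0.131,-0.756,0,0,0,-0.022,255],
  [0.131,-0.756,0,0,0,-0.022,255],
  [0.131,-0.756,0,0,0,-0.022,255],
  [0.131,-0.756,0,0,0,-0.022,255],
])

```text
time: 15.95
tool_pos: [0.571, -0.3803, 0.1473]
tool_rot: [-0.001, 1.0, 0.018, -0.0]
contact_force: [0.0, 0.9, -5.0]
gripper_width: 0.457
```

```bash
python3 -c "
from h import *
ft(2); grab('side','b5')"
```

```text
ft mean [-1.06e-01  1.00e+00 -5.12e+00  1.70e-02  1.30e-02  2.00e-03] sd [0.224 0.155 0.136 0.013 0.03  0.008]
pose [ 0.5711 -0.3787  0.1474] [-6.000e-04  9.998e-01  1.950e-02 -4.000e-04] 0.461 t 16.05
```

View pics/b5.png

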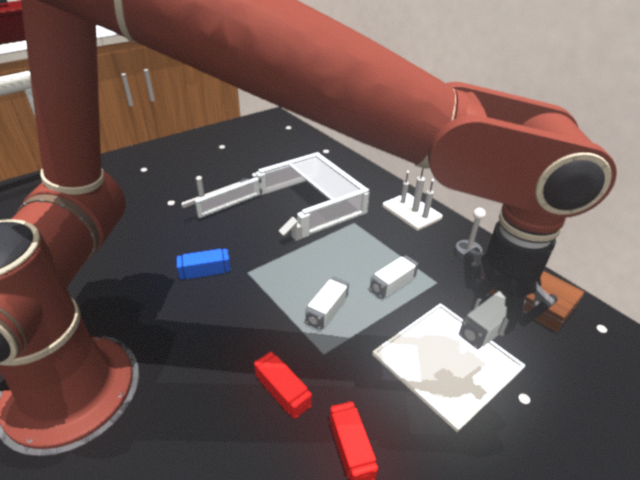

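Emit:
step_arm([
  [0,0,-0.08,0,0,0,255],
  [0,0,-0.16,0,0,0,255],
  [0,0,-0.22,0,0,0,255],
  [0,0,-0.25,0,0,0,255],
  [0,0,-0.27,0,0,0,255],
  [0,0,-0.27,0,0,0,255],
  [0,0,-0.27,0,0,0,90],
  [0,0,-0.27,0,0,0,90],
  [0,0,-0.27,0,0,0,90],
  [0,0,-0.27,0,0,0,90],
])

```text
time: 17.1
tool_pos: [0.5723, -0.3806, 0.0149]
tool_rot: [0.001, 1.0, 0.019, 0.001]
contact_force: [0.9, -0.5, -0.6]
gripper_width: 0.647
```

Emit:
step_arm([
  [0,0,0.03,0,0,0,90],
  [0,0,0.11,0,0,0,90],
  [0,0,0.21,0,0,0,90],
  [0,0.1,0.3,0,0,0,0],
  [-0.06,0.25,0.3,0,0,0,0],
  [-0.16,0.25,0.3,0,0,0,0],
  [-0.26,0.25,0.3,0,0,0,0],
])

```text
time: 17.8
tool_pos: [0.4643, -0.2572, 0.1647]
tool_rot: [0.001, 1.0, 0.021, 0.001]
contact_force: [0.0, -0.2, 0.3]
gripper_width: 1.001
```

```bash
python3 -c "
from h import *
ft(2); grab('side','b6'); f=grab('top','b6t')
for h in housings(f): print([np.round(x,4) for x in h])"
```

```text
ft mean [-0.053  0.512 -2.948 -0.015 -0.026 -0.023] sd [0.421 0.401 1.287 0.022 0.011 0.007]
pose [ 0.4589 -0.256   0.161 ] [-0.0012  0.9998  0.0191 -0.002 ] 1.003 t 17.9
```

View pics/b6.png

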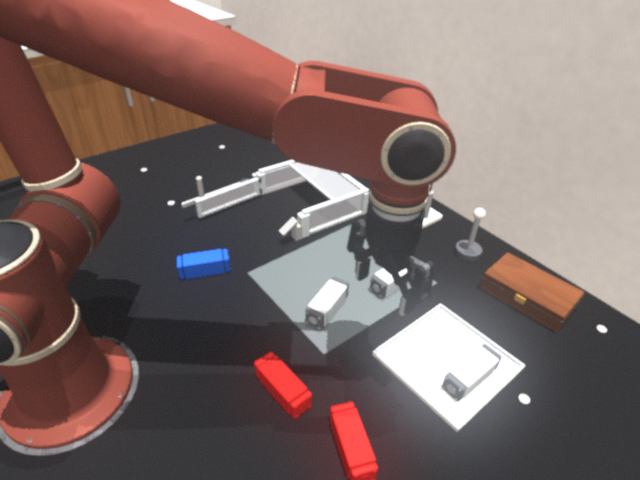

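View pics/b6t.png

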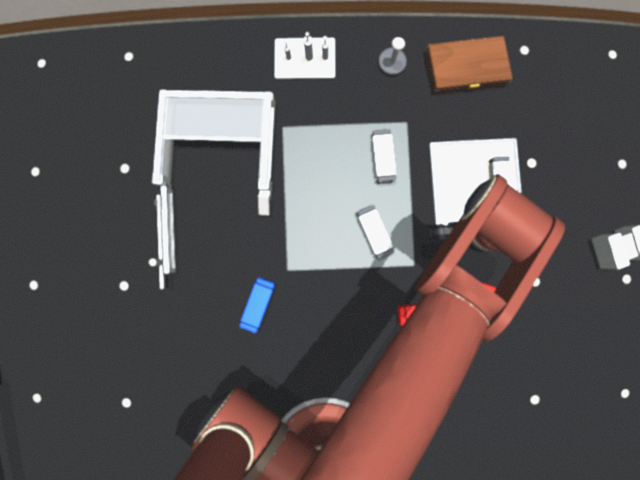

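Housing 1 is in the tray at (500,175) in the top view; the other two are where they were. Next is the one at (375,231).

Emit:
step_arm([
  [0.02,0.1,0,0,0,0.08,0],
  [0.02,0.2,0,0,0,0.16,0],
  [0.02,0.294,0,0,0,0.245,0],
  [0.02,0.294,0,0,0,0.245,0],
  [0.02,0.294,0,0,0,0.245,0],
  [0.02,0.294,0,0,0,0.245,0],
])

```text
time: 18.6
tool_pos: [0.4753, -0.1132, 0.1634]
tool_rot: [0.001, 0.98, 0.201, 0.001]
contact_force: [0.4, -0.3, -0.2]
gripper_width: 1.001
```

```bash
python3 -c "
from h import *
s=monitor.state();print(s['tool_pos'],s['tool_rot']);f=grab('top')
for h in housings(f): print([np.round(x,4) for x in h])"
```

```text
[ 0.4753254  -0.1132447   0.16342858] [5.76608167e-04 9.79584240e-01 2.01032470e-01 5.74753751e-04]
[array([ 0.6288, -0.1307,  0.043 ]), np.float64(0.0854), np.float64(0.0434), np.float64(0.0865), array([384.6707, 154.5366])]
```

Emit:
step_arm([
  [-0.013,0.008,-0.07,0,0,0,0],
  [-0.013,0.008,-0.15,0,0,0,0],
  [-0.013,0.008,-0.23,0,0,0,0],
  [-0.013,0.008,-0.28,0,0,0,0],
  [-0.013,0.008,-0.308,0,0,0,0],
  [-0.013,0.008,-0.308,0,0,0,255],
  [-0.013,0.008,-0.308,0,0,0,255],
  [-0.013,0.008,-0.308,0,0,0,255],
  [-0.013,0.008,-0.308,0,0,0,255],
  [-0.013,0.008,-0.308,0,0,0,255],
])

```text
time: 19.65
tool_pos: [0.4695, -0.109, 0.0106]
tool_rot: [0.001, 0.979, 0.201, 0.002]
contact_force: [-0.2, -1.5, 6.6]
gripper_width: 0.461
```

Emit:
step_arm([
  [0,0,0,0,0,0,255],
  [0,0,0.05,0,0,0,255],
  [0,0,0.12,0,0,0,255],
  [0,0,0.2,0,0,0,255],
  [0.06,0,0.28,0,0,0,255],
  [0.06,0,0.28,0,0,0,255],
  [0.06,0,0.28,0,0,0,255],
])

```text
time: 20.35
tool_pos: [0.4979, -0.1081, 0.1489]
tool_rot: [0.0, 0.979, 0.202, 0.0]
contact_force: [-0.9, 1.3, -7.2]
gripper_width: 0.461
```

```bash
python3 -c "
from h import *
ft(10)"
```

```text
ft mean [-1.140e-01  8.100e-02 -5.758e+00 -3.000e-03 -8.000e-03 -8.000e-03] sd [0.162 0.204 0.14  0.008 0.008 0.007]
pose [ 0.4974 -0.1082  0.1479] [-2.000e-04  9.795e-01  2.015e-01 -4.000e-04] 0.463 t 20.85
```

Emit:
step_arm([
  [0,0,0,-0.04,0.09,0,255],
  [0,0,0,-0.08,0.18,0,255],
  [0,0,0,-0.12,0.27,0,255],
  [0,0,0,-0.16,0.36,0,255],
  [0,0,0,-0.19,0.441,0,255],
  [0,0,0,-0.19,0.441,0,255],
  [0,0,0,-0.19,0.441,0,255],
  [0,0,0,-0.19,0.441,0,255],
  [0,0,0,-0.19,0.441,0,255],
])

```text
time: 21.75
tool_pos: [0.4978, -0.1087, 0.1498]
tool_rot: [0.072, 0.917, 0.188, -0.343]
contact_force: [0.4, 0.2, -5.5]
gripper_width: 0.46
```

Emit:
step_arm([
  [0,0,0,0.04,-0.09,0,255],
  [0,0,0,0.08,-0.18,0,255],
  [0,0,0,0.12,-0.27,0,255],
  [0,0,0,0.16,-0.36,0,255],
  [0,0,0,0.19,-0.441,0,255],
  [0,0,0,0.19,-0.441,0,255],
  [0,0,0,0.19,-0.441,0,255],
])

```text
time: 22.45
tool_pos: [0.4967, -0.1087, 0.1492]
tool_rot: [0.001, 0.98, 0.201, -0.001]
contact_force: [0.1, -0.2, -6.3]
gripper_width: 0.462
```

```bash
python3 -c "
from h import *
ft(10)"
```

```text
ft mean [ 0.355  0.062 -5.692 -0.022  0.053 -0.008] sd [0.158 0.163 0.168 0.007 0.01  0.012]
pose [ 0.4978 -0.108   0.1482] [-1.000e-04  9.794e-01  2.017e-01 -4.000e-04] 0.456 t 22.95
```

Emit:
step_arm([
  [0,0,0,0.04,-0.09,0,255],
  [0,0,0,0.08,-0.18,0,255],
  [0,0,0,0.12,-0.27,0,255],
  [0,0,0,0.16,-0.36,0,255],
  [0,0,0,0.19,-0.441,0,255],
  [0,0,0,0.19,-0.441,0,255],
  [0,0,0,0.19,-0.441,0,255],
  [0,0,0,0.19,-0.441,0,255],
  [0,0,0,0.19,-0.441,0,255],
])

```text
time: 23.85
tool_pos: [0.4988, -0.1083, 0.15]
tool_rot: [-0.071, 0.916, 0.19, 0.345]
contact_force: [0.6, -0.2, -5.5]
gripper_width: 0.461
```

Emit:
step_arm([
  [0,0,0,-0.04,0.09,0,255],
  [0,0,0,-0.08,0.18,0,255],
  [0,0,0,-0.12,0.27,0,255],
  [0,0,0,-0.16,0.36,0,255],
  [0,0,0,-0.19,0.441,0,255],
  [0,0,0,-0.19,0.441,0,255],
  [0,0,0,-0.19,0.441,0,255],
])

```text
time: 24.55
tool_pos: [0.4988, -0.1073, 0.1485]
tool_rot: [-0.001, 0.979, 0.202, 0.001]
contact_force: [0.3, -0.4, -6.9]
gripper_width: 0.459
```

```bash
python3 -c "
from h import *
ft(10)"
```

```text
ft mean [-3.2e-02  4.1e-02 -5.8e+00 -1.5e-02 -2.2e-02 -2.0e-03] sd [0.171 0.189 0.165 0.007 0.009 0.012]
pose [ 0.4975 -0.1084  0.1486] [0.000e+00 9.796e-01 2.012e-01 3.000e-04] 0.459 t 25.05
```

The result is ambiguous: about 0.07 N m between ends, where 0.12 is expected for loose and 0 for sound. I'll repeat with more samples.

```bash
python3 -c "
from h import *
ft(15);ft(15)"
```

```text
ft mean [-0.073  0.036 -5.905  0.027 -0.031 -0.   ] sd [0.101 0.105 0.142 0.012 0.007 0.007]
pose [ 0.4977 -0.1082  0.1484] [-0.      0.9795  0.2015 -0.    ] 0.461 t 25.8
ft mean [-0.363 -0.013 -5.632  0.014 -0.02   0.01 ] sd [0.101 0.121 0.128 0.008 0.005 0.006]
pose [ 0.4977 -0.1082  0.1484] [0.     0.9795 0.2015 0.    ] 0.462 t 26.55
```

Emit:
step_arm([
  [0,0,0,-0.04,0.09,0,255],
  [0,0,0,-0.08,0.18,0,255],
  [0,0,0,-0.12,0.27,0,255],
  [0,0,0,-0.16,0.36,0,255],
  [0,0,0,-0.2,0.45,0,255],
  [0,0,0,-0.23,0.53,0,255],
  [0,0,0,-0.23,0.53,0,255],
  [0,0,0,-0.23,0.53,0,255],
  [0,0,0,-0.23,0.53,0,255],
  [0,0,0,-0.23,0.53,0,255],
])

```text
time: 27.55
tool_pos: [0.498, -0.1086, 0.15]
tool_rot: [0.086, 0.89, 0.182, -0.409]
contact_force: [0.5, -0.8, -5.8]
gripper_width: 0.459
```

Emit:
step_arm([
  [0,0,0,0.04,-0.09,0,255],
  [0,0,0,0.08,-0.18,0,255],
  [0,0,0,0.12,-0.27,0,255],
  [0,0,0,0.16,-0.36,0,255],
  [0,0,0,0.2,-0.45,0,255],
  [0,0,0,0.23,-0.53,0,255],
  [0,0,0,0.23,-0.53,0,255],
  [0,0,0,0.23,-0.53,0,255],
  [0,0,0,0.23,-0.53,0,255],
])

```text
time: 28.45
tool_pos: [0.4979, -0.1082, 0.1489]
tool_rot: [0.0, 0.979, 0.202, -0.001]
contact_force: [0.5, 0.4, -6.7]
gripper_width: 0.459
```

```bash
python3 -c "
from h import *
ft(15);ft(15)"
```

```text
ft mean [ 2.900e-02 -1.820e-01 -5.703e+00 -2.700e-02  5.800e-02 -3.000e-03] sd [0.189 0.148 0.143 0.008 0.006 0.007]
pose [ 0.4976 -0.1083  0.1484] [ 0.      0.9795  0.2015 -0.    ] 0.455 t 29.2
ft mean [ 0.019  0.066 -5.965 -0.022  0.065  0.007] sd [0.089 0.149 0.092 0.009 0.007 0.01 ]
pose [ 0.4977 -0.1082  0.1484] [ 0.      0.9795  0.2015 -0.    ] 0.462 t 29.95
```

The repeat agrees: the moment about the jaw axis goes from −0.03 to +0.066 N m, the same sign as in the first cycle. The core is loose, so this one goes to the pen.

Emit:
step_arm([
  [0.207,0.595,0,0,0,-0.307,255],
  [0.207,0.595,0,0,0,-0.307,255],
  [0.207,0.595,0,0,0,-0.307,255],
  [0.207,0.595,0,0,0,-0.307,255],
  [0.207,0.595,0,0,0,-0.307,255],
  [0.207,0.595,0,0,0,-0.307,255],
  [0.207,0.595,0,0,0,-0.307,255],
  [0.207,0.595,0,0,0,-0.307,255],
  [0.207,0.595,0,0,0,-0.307,255],
])

```text
time: 30.85
tool_pos: [0.601, 0.1898, 0.148]
tool_rot: [0.0, 1.0, -0.027, -0.0]
contact_force: [-1.0, -0.4, -5.4]
gripper_width: 0.456
```

```bash
python3 -c "
from h import *
ft(2); g=grab('side'); cv2.imwrite('pics/b7.png',g['pixels'][60:260,180:430,::-1].repeat(3,0).repeat(3,1)); f=grab('top','b7t')
for h in housings(f): print([np.round(x,4) for x in h])"
```

```text
ft mean [-0.418 -0.833 -5.209 -0.026  0.015 -0.026] sd [0.03  0.489 0.093 0.006 0.006 0.008]
pose [0.6009 0.1885 0.148 ] [ 3.000e-04  9.996e-01 -2.770e-02 -4.000e-04] 0.459 t 30.95
[array([0.762 , 0.2977, 0.043 ]), np.float64(1.5292), np.float64(0.104), np.float64(0.031), array([182.5,  97. ])]
```

View pics/b7.png

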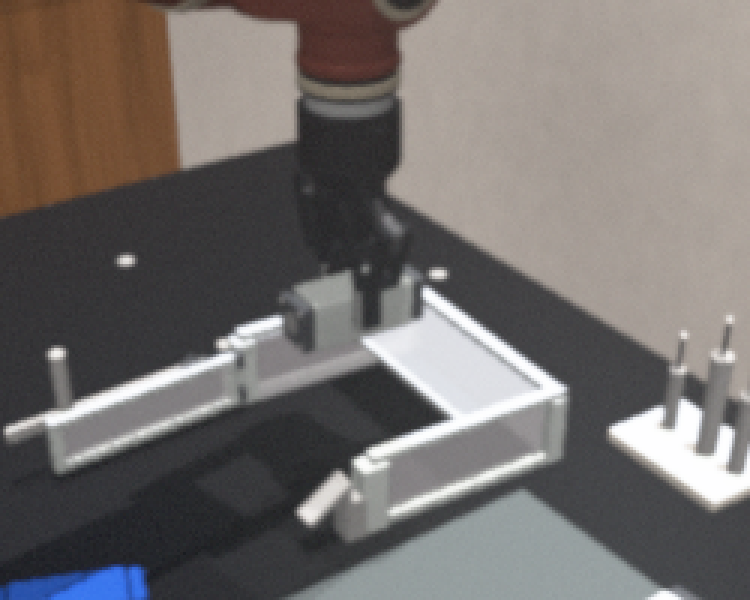

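View pics/b7t.png

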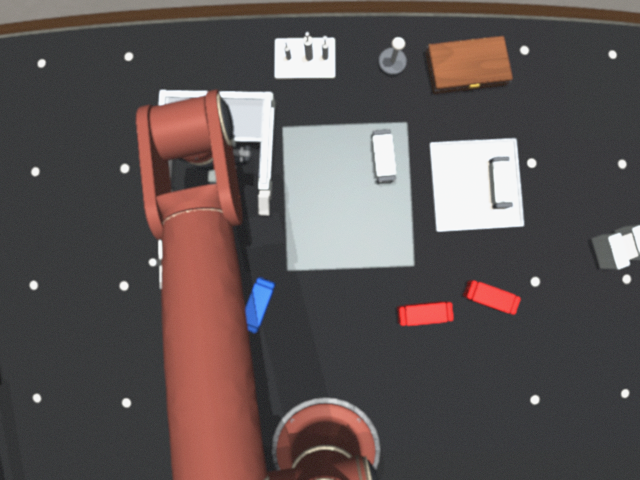

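Emit:
step_arm([
  [0,0,-0.08,0,0,0,255],
  [0,0,-0.16,0,0,0,255],
  [0,0,-0.22,0,0,0,255],
  [0,0,-0.25,0,0,0,255],
  [0,0,-0.268,0,0,0,255],
  [0,0,-0.268,0,0,0,255],
  [0,0,-0.268,0,0,0,255],
])

```text
time: 31.75
tool_pos: [0.6028, 0.1894, 0.0165]
tool_rot: [-0.0, 1.0, -0.028, 0.002]
contact_force: [-0.5, -0.2, -6.2]
gripper_width: 0.457
```

```bash
python3 -c "
from h import *
ft(2); g=grab('side'); cv2.imwrite('pics/b8.png',g['pixels'][110:260,230:400,::-1].repeat(4,0).repeat(4,1))"
```

```text
ft mean [-4.140e-01  2.100e-02 -5.273e+00  5.000e-03  1.100e-02 -2.300e-02] sd [0.529 0.112 0.051 0.003 0.004 0.024]
pose [0.603  0.1896 0.0169] [-5.000e-04  9.996e-01 -2.740e-02  2.000e-03] 0.456 t 31.85
```

View pics/b8.png

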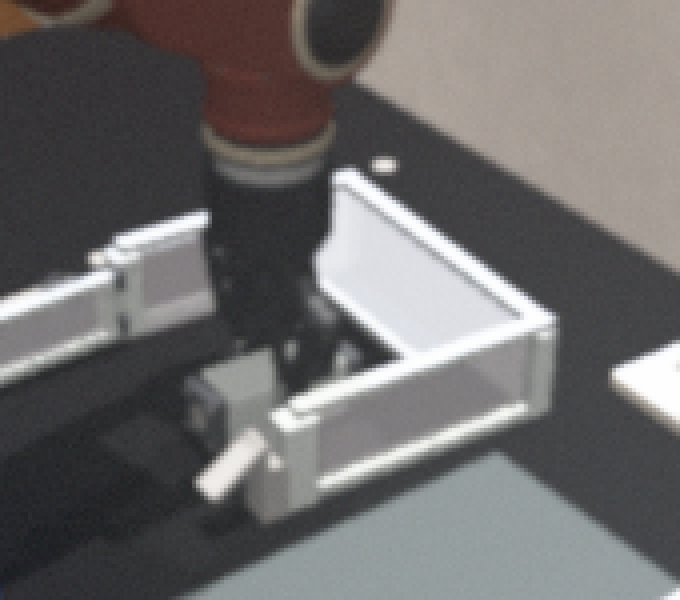

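Emit:
step_arm([
  [0.02,-0.001,-0.006,0,0,0,255],
  [0.05,-0.003,-0.006,0,0,0,255],
  [0.082,-0.005,-0.006,0,0,0,255],
  [0.082,-0.005,-0.006,0,0,0,255],
  [0.082,-0.005,-0.015,0,0,0,255],
  [0.082,-0.005,-0.015,0,0,0,255],
])

```text
time: 32.5
tool_pos: [0.6429, 0.1871, 0.0076]
tool_rot: [-0.0, 1.0, -0.027, 0.001]
contact_force: [0.5, -0.3, -3.4]
gripper_width: 0.456
```

Emit:
step_arm([
  [0,0,0,0,0,0,95],
  [0,0,0,0,0,0,95],
  [0,0,0,0,0,0,95],
  [0,0,0,0,0,0,95],
  [0,0,0.05,0,0,0,95],
  [0,0,0.13,0,0,0,95],
  [0,0,0.23,0,0,0,95],
  [0,0,0.3,0,0,0,95],
])

```text
time: 33.3
tool_pos: [0.6431, 0.187, 0.1608]
tool_rot: [-0.0, 1.0, -0.027, 0.002]
contact_force: [0.2, 0.6, 0.5]
gripper_width: 0.63
```

```bash
python3 -c "
from h import *
ft(2); g=grab('side'); cv2.imwrite('pics/b9.png',g['pixels'][110:260,230:400,::-1].repeat(4,0).repeat(4,1))"
```

```text
ft mean [ 1.598  0.452  3.035  0.007 -0.071 -0.021] sd [0.86  0.071 1.481 0.03  0.037 0.004]
pose [0.6463 0.1876 0.1657] [-0.0014  0.9996 -0.0273  0.0067] 0.628 t 33.4
```

View pics/b9.png

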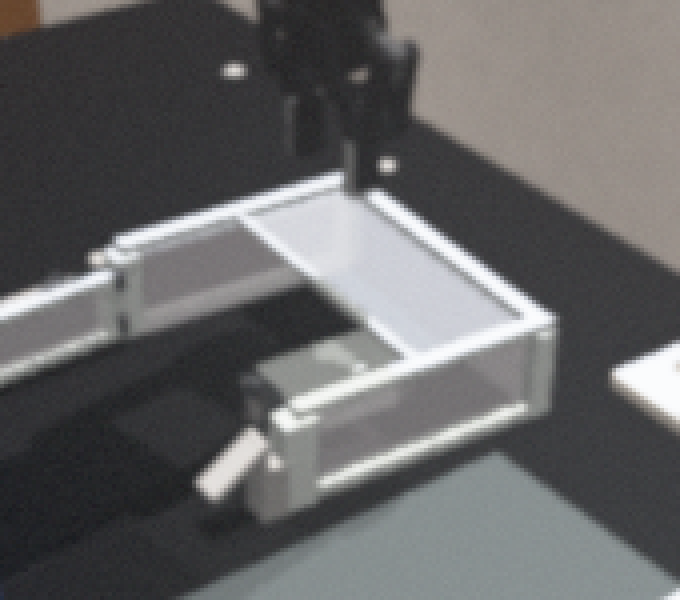

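The housing lies in the pen with its far end under the roof (crop (325,375)). Now the third one at (384,156).

Emit:
step_arm([
  [-0.029,-0.635,0,0,0,0.094,0],
  [-0.029,-0.635,0,0,0,0.094,0],
  [-0.029,-0.635,0,0,0,0.094,0],
  [-0.029,-0.635,0,0,0,0.094,0],
  [-0.029,-0.635,0,0,0,0.094,0],
  [-0.029,-0.635,0,0,0,0.094,0],
  [-0.029,-0.635,0,0,0,0.094,0],
  [-0.029,-0.635,0,0,0,0.094,0],
  [-0.029,-0.635,0,0,0,0.094,0],
])

```text
time: 34.35
tool_pos: [0.6271, -0.1299, 0.1556]
tool_rot: [-0.001, 0.999, 0.043, -0.001]
contact_force: [0.4, 0.5, -0.3]
gripper_width: 1.0
```

```bash
python3 -c "
from h import *
s=monitor.state();print(s['tool_pos'],s['tool_rot']);g=grab('side','b10');f=grab('top','b10t')
for h in housings(f): print([np.round(x,4) for x in h])"
```

```text
[ 0.62713185 -0.12990976  0.15562726] [-7.81757262e-04  9.99072610e-01  4.30408639e-02 -8.89897300e-04]
```

View pics/b10t.png

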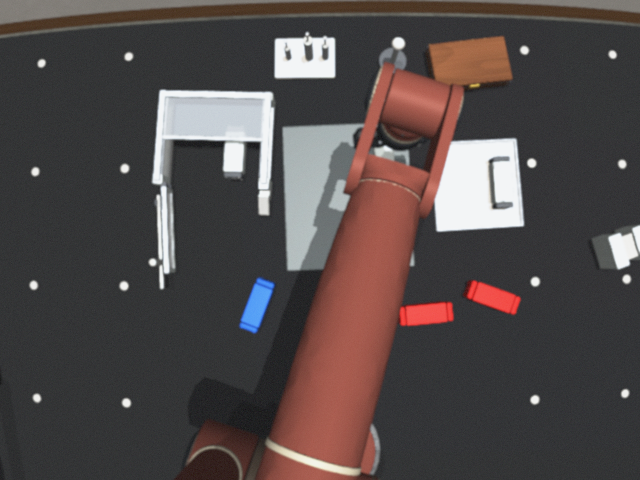

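View pics/b10.png

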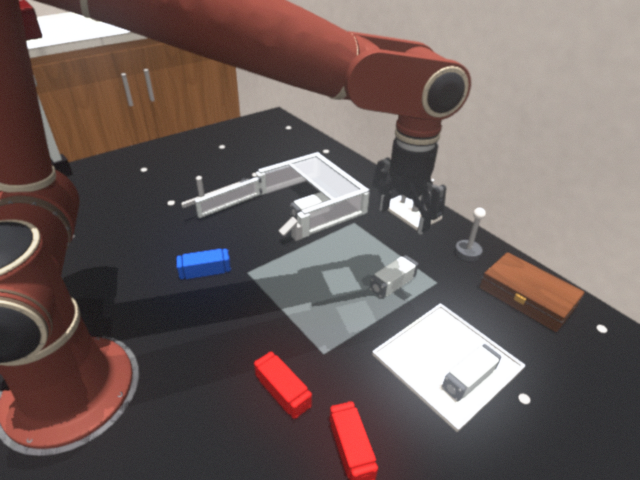

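Emit:
step_arm([
  [0.003,-0.001,-0.07,0,0,0,0],
  [0.003,-0.001,-0.15,0,0,0,0],
  [0.003,-0.001,-0.22,0,0,0,0],
  [0.003,-0.001,-0.27,0,0,0,0],
  [0.003,-0.001,-0.293,0,0,0,0],
  [0.003,-0.001,-0.293,0,0,0,255],
  [0.003,-0.001,-0.293,0,0,0,255],
  [0.003,-0.001,-0.293,0,0,0,255],
  [0.003,-0.001,-0.293,0,0,0,255],
  [0.003,-0.001,-0.293,0,0,0,255],
])

```text
time: 35.45
tool_pos: [0.6311, -0.1314, 0.0132]
tool_rot: [0.0, 0.999, 0.043, 0.002]
contact_force: [0.4, 3.1, 6.9]
gripper_width: 0.458
```

Emit:
step_arm([
  [0,0,0,0,0,0,255],
  [0,0,0.05,0,0,0,255],
  [-0.03,0,0.12,0,0,0,255],
  [-0.1,0,0.2,0,0,0,255],
  [-0.2,0.05,0.28,0,0,0,255],
  [-0.24,0.1,0.28,0,0,0,255],
  [-0.24,0.1,0.28,0,0,0,255],
  [-0.24,0.1,0.28,0,0,0,255],
])

```text
time: 36.25
tool_pos: [0.5077, -0.0807, 0.1498]
tool_rot: [0.0, 0.999, 0.043, -0.0]
contact_force: [0.0, -0.1, -6.2]
gripper_width: 0.454
```

```bash
python3 -c "
from h import *
ft(20)"
```

```text
ft mean [ 1.930e-01  1.480e-01 -5.327e+00 -0.000e+00 -2.800e-02  2.000e-03] sd [0.076 0.126 0.109 0.006 0.005 0.006]
pose [ 0.5092 -0.0812  0.1504] [0.     0.9991 0.0432 0.    ] 0.458 t 37.25
```

Emit:
step_arm([
  [0,0,0,-0.009,0.1,0,255],
  [0,0,0,-0.017,0.2,0,255],
  [0,0,0,-0.026,0.3,0,255],
  [0,0,0,-0.034,0.4,0,255],
  [0,0,0,-0.043,0.5,0,255],
  [0,0,0,-0.043,0.5,0,255],
  [0,0,0,-0.043,0.5,0,255],
  [0,0,0,-0.043,0.5,0,255],
  [0,0,0,-0.043,0.5,0,255],
  [0,0,0,-0.043,0.5,0,255],
])

```text
time: 38.25
tool_pos: [0.5093, -0.0814, 0.1521]
tool_rot: [0.016, 0.93, 0.04, -0.365]
contact_force: [-0.3, 0.3, -4.5]
gripper_width: 0.456
```

Emit:
step_arm([
  [0,0,0,0.009,-0.1,0,255],
  [0,0,0,0.017,-0.2,0,255],
  [0,0,0,0.026,-0.3,0,255],
  [0,0,0,0.034,-0.4,0,255],
  [0,0,0,0.043,-0.5,0,255],
  [0,0,0,0.043,-0.5,0,255],
  [0,0,0,0.043,-0.5,0,255],
  [0,0,0,0.043,-0.5,0,255],
])

```text
time: 39.05
tool_pos: [0.5099, -0.0814, 0.1512]
tool_rot: [0.0, 0.999, 0.043, -0.0]
contact_force: [0.9, -0.3, -5.5]
gripper_width: 0.459
```

```bash
python3 -c "
from h import *
ft(20)"
```

```text
ft mean [-2.000e-02 -8.800e-02 -5.283e+00 -4.000e-03  5.300e-02 -4.000e-03] sd [0.11  0.128 0.107 0.007 0.006 0.006]
pose [ 0.5091 -0.0812  0.1504] [-0.      0.9991  0.0431  0.    ] 0.455 t 40.05
```

Emit:
step_arm([
  [0,0,0,0.009,-0.1,0,255],
  [0,0,0,0.017,-0.2,0,255],
  [0,0,0,0.026,-0.3,0,255],
  [0,0,0,0.034,-0.4,0,255],
  [0,0,0,0.043,-0.5,0,255],
  [0,0,0,0.043,-0.5,0,255],
  [0,0,0,0.043,-0.5,0,255],
  [0,0,0,0.043,-0.5,0,255],
  [0,0,0,0.043,-0.5,0,255],
  [0,0,0,0.043,-0.5,0,255],
])

```text
time: 41.05
tool_pos: [0.5105, -0.0814, 0.1523]
tool_rot: [-0.015, 0.929, 0.041, 0.368]
contact_force: [0.3, 1.0, -4.7]
gripper_width: 0.457
```

Emit:
step_arm([
  [0,0,0,-0.009,0.1,0,255],
  [0,0,0,-0.017,0.2,0,255],
  [0,0,0,-0.026,0.3,0,255],
  [0,0,0,-0.034,0.4,0,255],
  [0,0,0,-0.043,0.5,0,255],
  [0,0,0,-0.043,0.5,0,255],
  [0,0,0,-0.043,0.5,0,255],
  [0,0,0,-0.043,0.5,0,255],
])

```text
time: 41.85
tool_pos: [0.5088, -0.0811, 0.1503]
tool_rot: [-0.0, 0.999, 0.043, 0.001]
contact_force: [0.3, 0.7, -6.4]
gripper_width: 0.464
```

```bash
python3 -c "
from h import *
ft(20)"
```

```text
ft mean [ 1.460e-01 -3.000e-03 -5.369e+00 -0.000e+00 -3.600e-02 -5.000e-03] sd [0.108 0.115 0.125 0.006 0.007 0.005]
pose [ 0.5092 -0.0812  0.1504] [-0.000e+00  9.991e-01  4.320e-02 -1.000e-04] 0.454 t 42.85
```

The third swings from −0.03 to +0.053 and back to −0.036 N m, so it is loose too. It goes to the left half of the pen.

Emit:
step_arm([
  [0.193,0.701,0,0,0,-0.094,255],
  [0.193,0.701,0,0,0,-0.094,255],
  [0.193,0.701,0,0,0,-0.094,255],
  [0.193,0.701,0,0,0,-0.094,255],
  [0.193,0.701,0,0,0,-0.094,255],
  [0.193,0.701,0,0,0,-0.094,255],
  [0.193,0.701,0,0,0,-0.094,255],
  [0.193,0.701,0,0,0,-0.094,255],
  [0.193,0.701,0,0,0,-0.094,255],
  [0.193,0.701,0,0,0,-0.094,255],
])

```text
time: 43.85
tool_pos: [0.6054, 0.2689, 0.1499]
tool_rot: [0.001, 1.0, -0.027, -0.001]
contact_force: [-0.4, -0.5, -5.9]
gripper_width: 0.457
```

Emit:
step_arm([
  [0,0,-0.04,0,0,0,255],
  [0,0,-0.1,0,0,0,255],
  [0,0,-0.1,0,0,0,255],
])

```text
time: 44.15
tool_pos: [0.6019, 0.2663, 0.0949]
tool_rot: [0.002, 1.0, -0.028, -0.005]
contact_force: [-2.5, -1.0, -6.3]
gripper_width: 0.459
```

```bash
python3 -c "
from h import *
ft(2); g=grab('side'); cv2.imwrite('pics/b11.png',g['pixels'][110:260,230:400,::-1].repeat(4,0).repeat(4,1)); f=grab('top','b11t')"
```

```text
ft mean [ 3.280e-01 -2.710e-01 -4.958e+00 -4.400e-02  2.000e-03  2.000e-03] sd [0.299 0.133 0.17  0.019 0.006 0.002]
pose [0.605  0.2677 0.0997] [ 5.000e-04  9.996e-01 -2.810e-02 -1.200e-03] 0.461 t 44.25
```

View pics/b11.png

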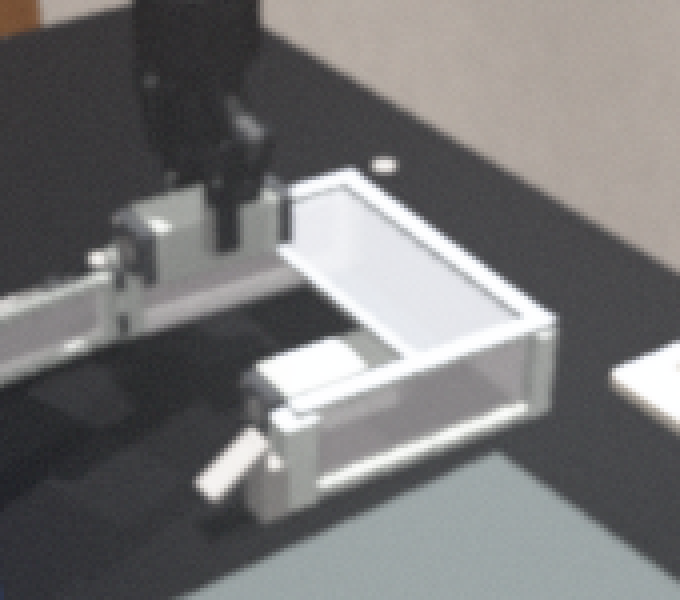

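View pics/b11t.png

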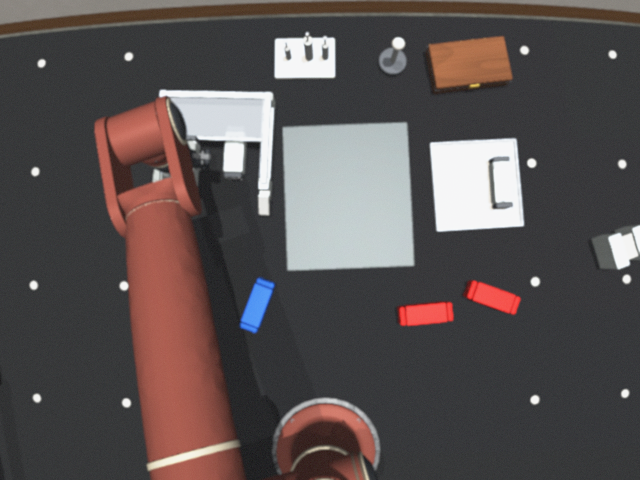

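Emit:
step_arm([
  [0,0,-0.06,0,0,0,255],
  [0,0,-0.12,0,0,0,255],
  [0,0,-0.15,0,0,0,255],
  [0,0,-0.167,0,0,0,255],
  [0,0,-0.167,0,0,0,255],
  [0.03,-0.002,-0.167,0,0,0,255],
  [0.06,-0.004,-0.167,0,0,0,255],
  [0.082,-0.005,-0.167,0,0,0,255],
  [0.082,-0.005,-0.167,0,0,0,255],
])

```text
time: 45.25
tool_pos: [0.6494, 0.267, 0.0192]
tool_rot: [-0.001, 1.0, -0.028, 0.002]
contact_force: [0.4, -0.0, -5.3]
gripper_width: 0.458
```

Emit:
step_arm([
  [0,0,-0.006,0,0,0,255],
  [0,0,-0.01,0,0,0,255],
  [0,0,-0.014,0,0,0,255],
  [0,0,-0.014,0,0,0,255],
])

```text
time: 45.65
tool_pos: [0.6464, 0.267, 0.0102]
tool_rot: [-0.0, 1.0, -0.027, 0.0]
contact_force: [-0.5, -0.1, -2.1]
gripper_width: 0.457
```

```bash
python3 -c "
from h import *
ft(2)"
```

```text
ft mean [-1.978  0.349 -1.852 -0.03   0.066 -0.013] sd [0.072 0.442 0.353 0.038 0.013 0.005]
pose [0.6465 0.267  0.0102] [-1.000e-04  9.996e-01 -2.720e-02  1.000e-04] 0.462 t 45.75
```

Emit:
step_arm([
  [0,0,0,0,0,0,95],
  [0,0,0,0,0,0,95],
  [0,0,0,0,0,0,95],
  [0,0,0,0,0,0,95],
  [0,0,0.05,0,0,0,95],
  [0,0,0.13,0,0,0,95],
  [0,0,0.23,0,0,0,95],
  [0,0,0.3,0,0,0,95],
  [-0.1,0,0.3,0,0,0,0],
  [-0.2,0,0.3,0,0,0,0],
])

```text
time: 46.75
tool_pos: [0.5477, 0.267, 0.1628]
tool_rot: [-0.001, 1.0, -0.028, 0.002]
contact_force: [-0.3, 0.6, 0.2]
gripper_width: 0.936
```

Emit:
step_arm([
  [-0.1,0.1,0,0,0,0,0],
  [-0.2,0.14,0,0,0,0,0],
  [-0.24,0.14,0,0,0,0,0],
  [-0.24,0.14,0,0,0,0,0],
  [-0.24,0.14,0,0,0,0,0],
])

```text
time: 47.25
tool_pos: [0.4263, 0.3371, 0.1604]
tool_rot: [-0.0, 1.0, -0.027, 0.001]
contact_force: [0.7, -0.2, 0.7]
gripper_width: 1.0
```

```bash
python3 -c "
from h import *
s=monitor.state();print(s['tool_pos'],s['tool_rot']); g=grab('side'); cv2.imwrite('pics/b12.png',g['pixels'][110:260,180:380,::-1].repeat(4,0).repeat(4,1)); f=grab('top');
im=f['pixels'][:,:,::-1]; im=cv2.resize(im,None,fx=4,fy=4,interpolation=cv2.INTER_CUBIC)[320:320+600,540:1140]
cv2.imwrite('pics/b12t.png',im)"
```

```text
[0.42631585 0.33714846 0.1603533 ] [-1.86501484e-04  9.99646362e-01 -2.65832901e-02  6.66891301e-04]
```

View pics/b12.png

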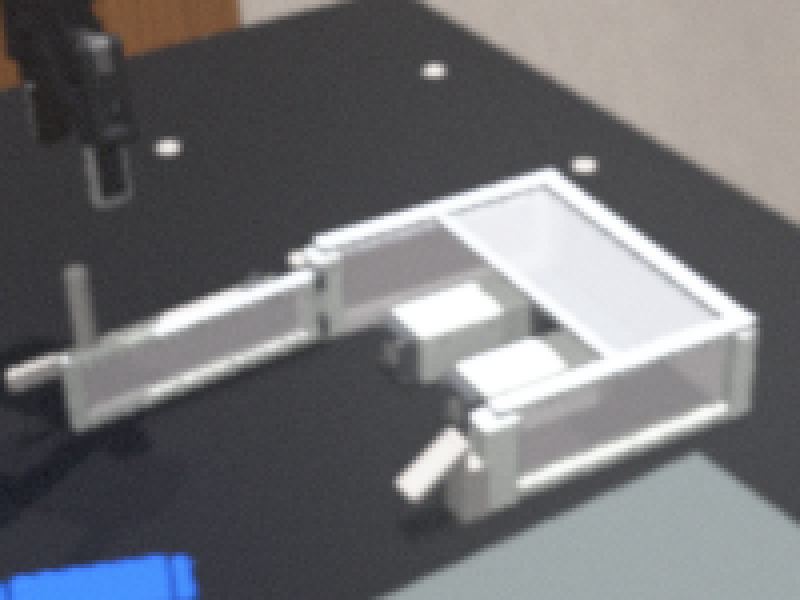

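View pics/b12t.png

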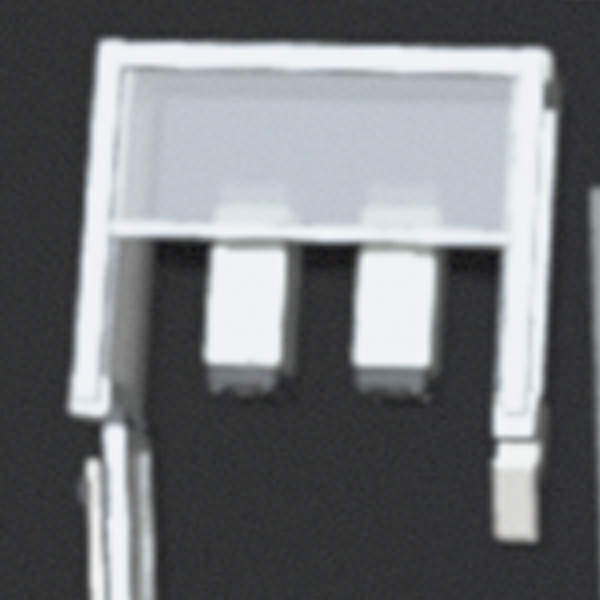

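```bash
python3 -c "
from h import *
f=grab('top')
def pen(P):
    c,s=np.cos(-.055),np.sin(-.055); d=P[:2]-[.5715,.2312]; return np.round([c*d[0]+s*d[1],-s*d[0]+c*d[1]],4)
for n,x,y,z in [('R body end',392,368,.04),('L body end',243,366,.04),('stem top?',0,0,0)]:
    P=onz(f,((540+x-1.5)/4,(320+y-1.5)/4),z); print(n,pen(P))
g=grab('side')
for c,F in (('top',f),('side',g)):
  for r in eyes.pinpoint('latch_lever',c): print(c,r)
# stem in side crop
print('stem side', onz(g,(180+78/4,110+268/4),.11))
h=np.array([.5771,.3310])
for t in (1.4,1.45,1.5,1.55):
    a=-.055-t;c,s=np.cos(a),np.sin(a);q=h+np.array([[c,-s],[s,c]])@[-.012,-.165]
    print(t,q,proj(g,[[q[0],q[1],.11],[q[0],q[1],.06]]).round(1),proj(f,[[q[0],q[1],.11]]).round(1))
"
```

```text
R body end [ 0.0286 -0.0418]
L body end [0.027  0.0379]
stem top? [0.2385 0.2043]
top {'uv': [156.1, 261.2], 'p': 0.67}
side {'uv': [311.3, 181.4], 'p': 0.71}
side {'uv': [200.7, 184.2], 'p': 0.7}
stem side [0.41398088 0.33549627 0.11      ]
1.4 [0.41181854 0.32385591] [[200.7 179.3]
 [203.6 196.7]] [[159.  261.1]]
1.45 [0.41166804 0.33212547] [[199.2 177.9]
 [202.2 195.3]] [[155.  261.2]]
1.5 [0.41193104 0.34039222] [[197.9 176.4]
 [200.9 193.8]] [[150.9 261. ]]
1.55 [0.41260687 0.34863549] [[196.7 174.9]
 [199.8 192.2]] [[147.  260.7]]
```

Both housings in the pen are centred near x 70, y ±40 mm. The gate stem is at about (.412,.334), i.e. gate at 1.46 rad. Next I pinch it.

Emit:
step_arm([
  [-0.029,-0.006,-0.02,0,0,0.073,0],
  [-0.029,-0.006,-0.08,0,0,0.073,0],
  [-0.029,-0.006,-0.14,0,0,0.073,0],
  [-0.029,-0.006,-0.172,0,0,0.073,0],
  [-0.029,-0.006,-0.172,0,0,0.073,0],
  [-0.029,-0.006,-0.172,0,0,0.073,255],
  [-0.029,-0.006,-0.172,0,0,0.073,255],
  [-0.029,-0.006,-0.172,0,0,0.073,255],
  [-0.029,-0.006,-0.172,0,0,0.073,255],
  [-0.029,-0.006,-0.172,0,0,0.073,255],
])

```text
time: 48.55
tool_pos: [0.4125, 0.3341, 0.0747]
tool_rot: [-0.0, 1.0, 0.027, 0.0]
contact_force: [-1.4, -0.3, 5.9]
gripper_width: 0.15
```

Emit:
step_arm([
  [0,0,0,0,0,0,255],
  [0,0,0,0,0,0,255],
  [0.002,0,0.008,0,0,0,255],
  [0.004,0,0.017,0,0,0,255],
  [0.008,0,0.028,0,0,0,255],
  [0.008,0,0.028,0,0,0,255],
])

```text
time: 49.15
tool_pos: [0.4172, 0.3333, 0.0873]
tool_rot: [0.0, 1.0, 0.027, 0.001]
contact_force: [6.9, 1.0, -7.9]
gripper_width: 0.147
```

```bash
python3 -c "
from h import *
ft(3); g=grab('side'); cv2.imwrite('pics/b13.png',g['pixels'][110:260,180:380,::-1].repeat(4,0).repeat(4,1))
"
```

```text
ft mean [ 7.025  1.185 -6.854  0.127 -0.791  0.133] sd [0.233 0.395 0.058 0.011 0.013 0.015]
pose [0.417  0.3333 0.0869] [3.000e-04 9.996e-01 2.750e-02 1.000e-03] 0.144 t 49.3
```

View pics/b13.png

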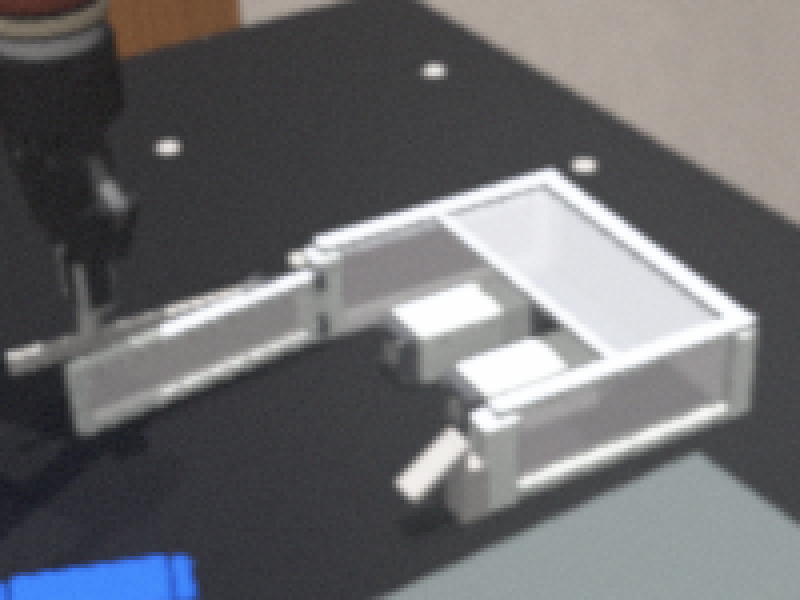

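```bash
python3 - <<'E'
from h import *
h=np.array([.5771,.3310])
def L(t):
    a=-.055-t;c,s=np.cos(a),np.sin(a);return h+np.array([[c,-s],[s,c]])@[-.012,-.1605]
def tab(t0,ts):
    for t in ts: print(round(t,3),np.round((L(t)-L(t0))/.5,3),round((t0-t)/1.5,3),L(t).round(4))
tab(1.455,[1.355,1.255,1.155,1.055,.955,.855,.755,.655,.555,.455]);tab(.455,[.38,.3,.22,.15,.09,.04,.02,0])
E
```

```text
1.355 [ 0.001 -0.032] 0.067 [0.4167 0.3171]
1.255 [ 0.006 -0.064] 0.133 [0.4189 0.3012]
1.155 [ 0.013 -0.095] 0.2 [0.4227 0.2856]
1.055 [ 0.024 -0.126] 0.267 [0.428  0.2704]
0.955 [ 0.037 -0.155] 0.333 [0.4348 0.2558]
0.855 [ 0.054 -0.183] 0.4 [0.443 0.242]
0.755 [ 0.073 -0.208] 0.467 [0.4526 0.229 ]
0.655 [ 0.094 -0.232] 0.533 [0.4634 0.2171]
0.555 [ 0.118 -0.254] 0.6 [0.4753 0.2063]
0.455 [ 0.144 -0.273] 0.667 [0.4883 0.1968]
0.38 [ 0.021 -0.013] 0.05 [0.4986 0.1905]
0.3 [ 0.044 -0.024] 0.103 [0.5101 0.1847]
0.22 [ 0.067 -0.034] 0.157 [0.522  0.1798]
0.15 [ 0.089 -0.041] 0.203 [0.5327 0.1763]
0.09 [ 0.108 -0.046] 0.243 [0.542  0.1739]
0.04 [ 0.123 -0.049] 0.277 [0.5499 0.1724]
0.02 [ 0.13 -0.05] 0.29 [0.5531 0.1719]
0 [ 0.136 -0.051] 0.303 [0.5563 0.1714]
```

Emit:
step_arm([
  [0.001,-0.032,0,0,0,0.067,255],
  [0.006,-0.064,0,0,0,0.133,255],
  [0.013,-0.095,0,0,0,0.2,255],
  [0.024,-0.126,0,0,0,0.267,255],
  [0.037,-0.155,0,0,0,0.333,255],
  [0.054,-0.183,0,0,0,0.4,255],
  [0.073,-0.208,0,0,0,0.467,255],
  [0.094,-0.232,0,0,0,0.533,255],
  [0.118,-0.254,0,0,0,0.6,255],
  [0.144,-0.273,0,0,0,0.667,255],
])

```text
time: 50.35
tool_pos: [0.4889, 0.1989, 0.0866]
tool_rot: [-0.002, 0.863, 0.505, 0.002]
contact_force: [7.3, 13.4, -11.2]
gripper_width: 0.144
```

```bash
python3 -c "
from h import *
ft(3); g=grab('side'); cv2.imwrite('pics/b14.png',g['pixels'][110:260,180:380,::-1].repeat(4,0).repeat(4,1))
"
```

```text
ft mean [  7.393  11.19  -10.327   1.35   -0.938   0.112] sd [0.364 0.173 0.484 0.034 0.014 0.027]
pose [0.4891 0.1988 0.0866] [-0.0018  0.8642  0.5031  0.0021] 0.142 t 50.5
```

View pics/b14.png

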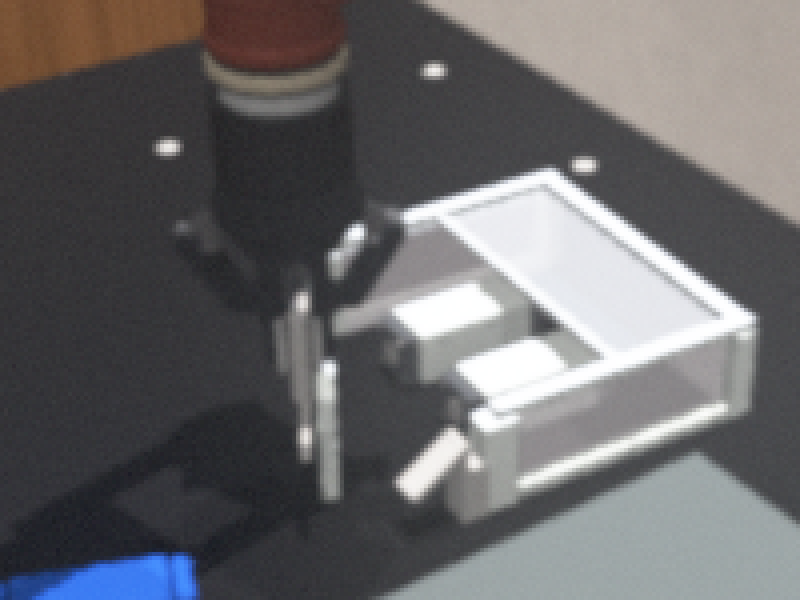

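Emit:
step_arm([
  [0.021,-0.009,0.002,0,0,0.05,255],
  [0.044,-0.02,0.003,0,0,0.103,255],
  [0.067,-0.03,0.003,0,0,0.157,255],
  [0.089,-0.037,0.003,0,0,0.203,255],
  [0.108,-0.042,0.003,0,0,0.243,255],
  [0.123,-0.045,0.003,0,0,0.277,255],
  [0.13,-0.046,0.003,0,0,0.29,255],
  [0.136,-0.047,0.003,0,0,0.303,255],
  [0.136,-0.047,0.003,0,0,0.303,255],
])

```text
time: 51.45
tool_pos: [0.5551, 0.1744, 0.0877]
tool_rot: [-0.001, 0.728, 0.685, -0.001]
contact_force: [1.1, 4.4, -7.5]
gripper_width: 0.144
```

```bash
python3 -c "
from h import *
ft(3); g=grab('side'); cv2.imwrite('pics/b15.png',g['pixels'][110:260,180:380,::-1].repeat(4,0).repeat(4,1))
"
```

```text
ft mean [ 1.307  5.902 -7.422  0.387 -0.269 -0.114] sd [0.211 0.458 0.129 0.006 0.008 0.018]
pose [0.555  0.1745 0.0877] [-1.200e-03  7.284e-01  6.852e-01 -5.000e-04] 0.143 t 51.6
```

View pics/b15.png

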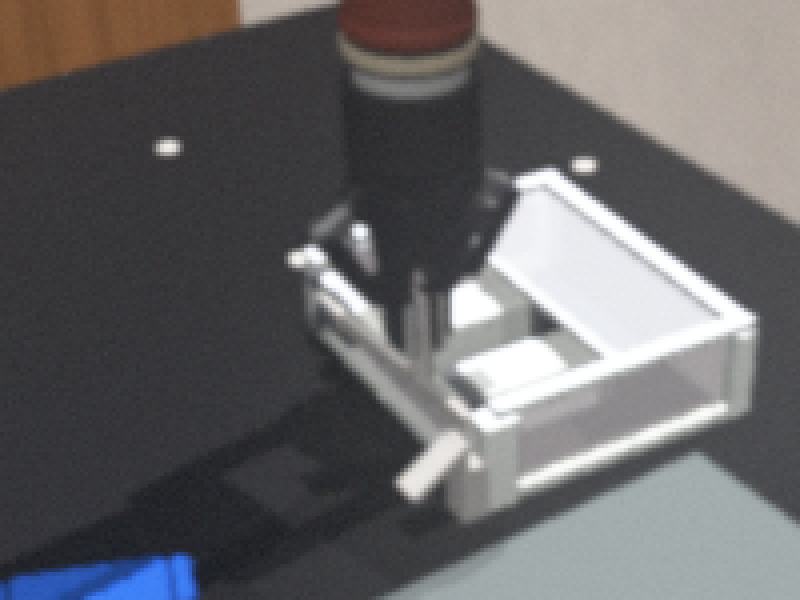

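Emit:
step_arm([
  [0.006,0,0,0,0,0,255],
  [0.006,0,0,0,0,0,255],
  [0.006,-0.004,-0.01,0,0,0,255],
  [0.006,-0.008,-0.018,0,0,0,255],
  [0.006,-0.012,-0.025,0,0,0,255],
  [0.006,-0.012,-0.025,0,0,0,255],
])

```text
time: 52.25
tool_pos: [0.5567, 0.1684, 0.0759]
tool_rot: [-0.003, 0.728, 0.685, -0.002]
contact_force: [-6.3, 3.1, -0.2]
gripper_width: 0.149
```

```bash
python3 -c "
from h import *
ft(3)"
```

```text
ft mean [-7.667  4.046 -0.216  0.811  0.871  0.161] sd [0.094 0.288 0.189 0.009 0.043 0.012]
pose [0.5567 0.1685 0.0761] [-0.0027  0.7282  0.6853 -0.0019] 0.142 t 52.4
```

Emit:
step_arm([
  [0,0,0,0,0,0,0],
  [0,0,0,0,0,0,0],
  [0,0,0,0,0,0,0],
  [0,0,0,0,0,0,0],
  [0,0,0,0,0,0,0],
  [0,0,0.06,0,0,0,0],
  [0,0,0.15,0,0,0,0],
  [-0.05,0,0.25,0,0,0,0],
  [-0.15,0,0.3,0,0,0,0],
  [-0.25,0,0.35,0,0,0,0],
])

```text
time: 53.4
tool_pos: [0.4486, 0.1677, 0.2468]
tool_rot: [0.001, 0.729, 0.685, 0.001]
contact_force: [0.5, 0.5, 0.7]
gripper_width: 1.001
```

Emit:
step_arm([
  [-0.1,0.1,0.05,0,0,0,0],
  [-0.15,0.2,0.1,0,0,0,0],
  [-0.15,0.3,0.1,0,0,0,0],
  [-0.15,0.4,0.1,0,0,0,0],
  [-0.15,0.5,0.1,0,0,0,0],
  [-0.15,0.5,0.1,0,0,0,0],
])

```text
time: 54.0
tool_pos: [0.3731, 0.4208, 0.2947]
tool_rot: [-0.0, 0.728, 0.686, 0.001]
contact_force: [0.8, -0.3, -1.0]
gripper_width: 0.999
```

```bash
python3 - <<'E'
from h import *
f=grab('top','e1');g=grab('side','e2')
a=cv2.resize(f['pixels'][80:230,140:290,::-1],(600,600),interpolation=cv2.INTER_CUBIC);cv2.imwrite('pics/e3.png',a)
cv2.imwrite('pics/e4.png',cv2.resize(g['pixels'][145:245,245:375,::-1],(780,600),interpolation=cv2.INTER_CUBIC))
s=monitor.state();print(s['tool_pos'],s['contact_force'],s['time'])
f0=cv2.imread('pics/t0.png')[:,:,::-1].astype(int);g0=cv2.imread('pics/s0.png')[:,:,::-1].astype(int)
for n,A,B,b in (('top gate',f0,f['pixels'],(175,215,145,280)),('side latch',g0,g['pixels'],(170,245,245,310))):
    d=np.abs(A-B.astype(int)).max(2)[b[0]:b[1],b[2]:b[3]];print(n,d.mean(),(d>60).sum(),np.argwhere(d>60)[:10].tolist())
E
```

```text
[0.37316104 0.42061972 0.29397133] [-0.25903678 -1.43806525  0.30891778] 54.1
top gate 10.066666666666666 72 [[0, 43], [0, 44], [0, 45], [0, 46], [0, 47], [0, 48], [0, 49], [0, 50], [0, 51], [0, 52]]
side latch 26.053128205128203 590 [[11, 50], [11, 51], [11, 52], [11, 53], [11, 54], [11, 60], [12, 47], [12, 48], [12, 49], [12, 50]]
```

View pics/e3.png

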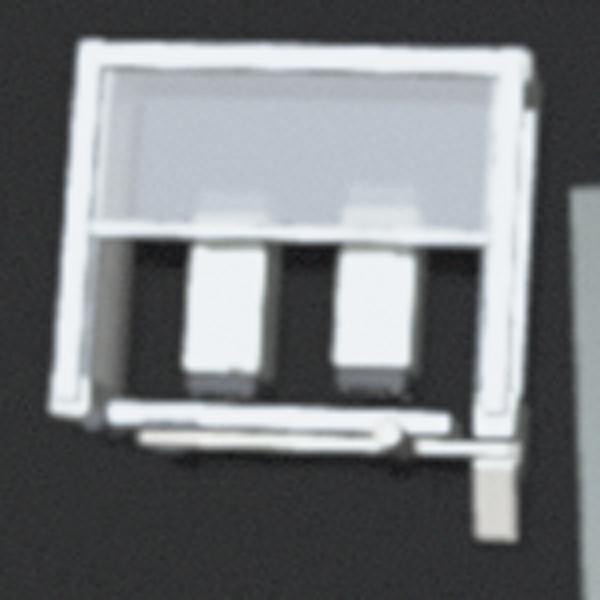

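View pics/e4.png

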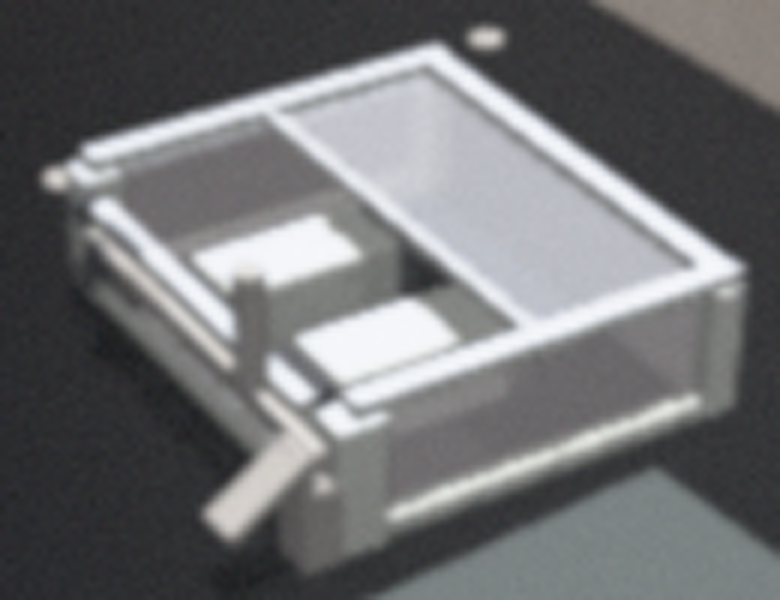

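View pics/e1.png

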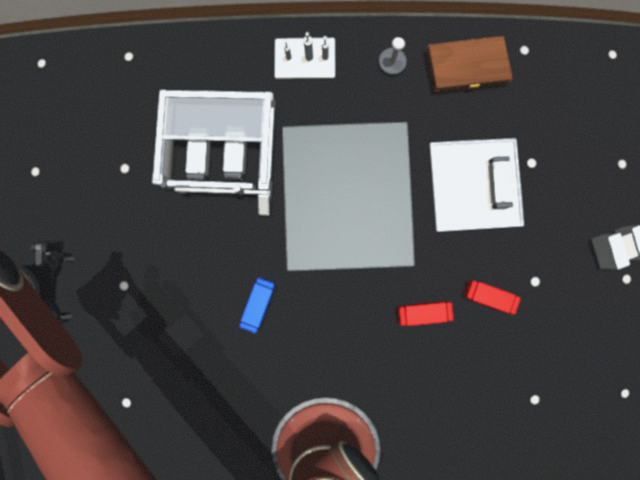

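```bash
python3 - <<'E'
from h import *
f=grab('top');g=grab('side')
f0=cv2.imread('pics/t0.png',0);g0=cv2.imread('pics/s0.png',0)
F=cv2.cvtColor(f['pixels'],cv2.COLOR_RGB2GRAY);G=cv2.cvtColor(g['pixels'],cv2.COLOR_RGB2GRAY)
for n,A,B,b in (('top nose',f0,F,(180,205,230,275)),('side nose/bar',g0,G,(205,245,275,305)),('top gate strip',f0,F,(182,198,165,255)),('ref post',f0,F,(85,110,240,280))):
    a=A[b[0]:b[1],b[2]:b[3]];S=B[b[0]-4:b[1]+4,b[2]-4:b[3]+4]
    r=cv2.matchTemplate(S,a,cv2.TM_CCOEFF_NORMED);_,m,_,l=cv2.minMaxLoc(r);print(n,round(m,3),l[0]-4,l[1]-4)
P=onz(f,(501.5,183),.044);d=P[:2]-[.57,-.335];print('tray housing',P,d)
E
```

```text
top nose 0.999 0 0
side nose/bar 0.907 0 0
top gate strip 0.999 0 0
ref post 0.998 0 0
tray housing [ 0.56717578 -0.37624343  0.044     ] [-0.00282422 -0.04124343]
```

Gate and bar match their initial latched picture, and every part is where it should be. Handing in.

```bash
python3 -c "
from h import *
print(manip.job_done())"
```

```text
the job is handed in; nothing more can be done
None
```

I handed the job in at about 54 s of the 210 s. Two rattlers are in the pen with the gate latched, and the one sound housing is in the tray. The hand-in gave no verdict.

- **Sorting:** Three housings were present. I tilted each about 41° both ways in the grip and compared the moment about the jaw axis once level again.
  - The housing at top-view (324,238) changed by less than 0.02 N m, so I took it as sound.
  - The other two shifted by about 0.07–0.10 N m and 0.08–0.09 N m, so I took them as loose.
- **One check that disagreed:** A full core slide should shift the moment by about 0.12 N m, so both loose readings came out below that. The first cycle on the housing at (375,231) gave only about 0.07. I repeated it with more samples and got about 0.10 with the same sign.
- **Pen:** Both loose housings lie flat, centred near x 70 and y ±40 mm in the pen, estimated from the top view with the gate still open.
- **Gate and latch:** In the final pictures, gate and bar match the opening pictures with no pixel shift (0.999 in the top view). The side view matched at 0.907, probably because of the housings now behind the bar.
- **Tray:** The sound housing lies about 41 mm to the right of the tray centre, well inside the limits.
- **Bystanders:** In the final top view the other things and the blue and red look-alikes stand where they started, judged by eye. The arm was clear of everything.

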